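# Ready the dry store: stir the drying beads and stack the slide boxes

### The arm

A 7-joint arm with a two-finger parallel gripper is mounted at the origin on the work surface. World frame = base frame: x ahead of the robot, y to its left, z up, the work surface at z = 0. Lengths are in m, angles in rad, forces in N, time in s.
With the tool pointing down it reaches from about 0.425 to 1.025 m from the base axis. Payload 9.4 kg.
Tool frame: the origin (TCP) lies midway between the tips of the shut fingers; the grasp point (between the pads) lies 19 mm behind it; z points along the fingers, y is the line along which they close (so a half turn about z gives the same grasp; the last joint's range is limited). The gripper opens to 85 mm and grips with 20 to 120 N. Pads are 22 mm wide; open, the fingers measure 114 mm over their backs; the gripper's body (76 mm by 85 mm) begins 54 mm behind the grasp point. The pads swing forward as they close: fully open they stand 13 mm farther back than shut.
Start: joints at [1.217, 0.599, -0.003, 1.599, 0.002, 0.943, -0.08], TCP at [0.198, -0.697, 0.231] pointing down, gripper open.
Joint ranges: [-2.57, 2.57], [-0.35, 1.97], [-1.29, 1.29], [0.11, 2.56], [-1.05, 4.19], [0.11, 1.86], [-2.63, 2.63]. Speed limits (rad/s): [2.22, 2.22, 3.01, 3.01, 3.14, 3.14, 3.14].

### API

Orientations are given as a unit quaternion [x, y, z, w].
In Python, from station import bot gives the robot as it stands.
- The arm moves only by the shell command python3 -m creep 'ROWS' [FORCE]. ROWS is JSON, a list of rows, each a list of 3 entries, a list of its own where there are three numbers: the shift along the tool's x, y, z normalised to -1 to 1, where 1 is 0.2 m, then the turn, a rotation vector about the tool's x, y, z normalised to -1 to 1, where 1 is 2 pi rad, then the opening, from -1 (shut) to 1 (fully open). In form: [[[x, y, z], [ax, ay, az], claw], ...]. A call has 1 to 8 rows; each row is the pose to reach, as a shift and turn from the pose commanded when the call began, along the tool's axes at that moment, turning the shorter way round; what a row does not reach only later rows make up. A row lasts 1/8 s, in which the tool goes at most 62.5 mm and 10.7 degrees, less where a joint would pass 70% of its speed; a pose out of reach is approached as far as the arm can. A call with a number of a shift or a turn outside -1 to 1 is refused whole. A call with a gripper value outside its range is refused whole. The fingers move at their own pace and stop on an object; FORCE is the grip in N (left out, the last holds). Time passes only in rows, so rows that repeat a pose let the fingers close. It gives the time, the measured TCP pose, the force, the opening and the grip force at its end, in the units of the state.
- bot.get_state(): the state, without advancing time (a new reading comes with each control period).
- bot.get_image(name): name is "scene" or "top"; returns a dict with "image" (384x512x3 uint8, blue, green, red), "camera_matrix" (3x3 intrinsics, pixels), "R" (3x3) and "t" (3): a world point X has camera coordinates R X + t. Camera axes: x right, y down, z forward; pixel columns grow to the right and rows downward; lengths in m; the calibration is good to about 2 mm. A picture is of the moment at which its call begins. There is no depth.
- bot.sign_off(): hands the job in; it is judged then, once.
The state is a dict: "time_s": time; "q": joint angles; "dq": joint speeds; "joint_efforts": joint torques, N m; "ee_pos": TCP position; "tcp_rot": TCP orientation; "ft_force": force on the tool from outside, world axes, zero at the start; "wrist_torque": the same for the moment, N m; "gripper_width": finger opening in m; "gripper_force": force on a finger pad.
Only numpy, scipy, OpenCV 4.12 (cv2) and the standard library are available. Lean on these libraries where they do the work, as an engineer would, in place of code of your own. Each camera call takes 0.05 s, during which the arm holds its last target. There are 200 camera calls.

### The job

Get the slide store ready: take the stirring rod out of its stand, stir the drying beads in the white dish with at least three full turns anticlockwise as seen from above, the rod's end down close to the dish's floor, and hang the rod back upright in its stand, with all beads still in the dish. Also stack all the closed blue slide boxes (three to five of them) lying flat (either face up) in one column on the low steel plinth, each centred on the plinth and squarely in line with it. Leave the jar, the bottle and the yellow rack where they are.

Things in the scene. Friction and masses are not known exactly. Their poses are not given: they have to be found in the camera images.
- dish: Fixed round white ceramic dish, open on top, 110 mm outer diameter, wall 4 mm (inner radius about 50 mm), 50 mm high; its inner floor is 6 mm above its origin. Origin: centre of its underside on the bench; z up, x and y as the world's.
- stand: Fixed grey block 80 x 80 mm, 100 mm high (on a thin 100 x 100 mm foot plate that is for looks), with a round upright hole of 34 mm diameter through its middle, in which the stirring rod hangs by its collar. Origin: centre of its underside, z up.
- plinth: Fixed low steel plinth on which the slide boxes are stacked: 110 mm along its x, 78 mm along its y, top 12 mm above the bench. Origin: centre of its underside on the bench, z up.
- rod: Stirring rod, 70 to 120 g. Origin: centre of its lower, stirring end; z up along it. Steel: round stirring foot 21 mm thick, 0 to 30 mm; shaft 12 mm thick to 95 mm; collar 50 mm across, 95 to 101 mm; square black handle 22 x 22 mm (faces along the rod's x, y), 101 to 165 mm. Hung in the stand it is upright, origin 5 mm above the bench, free to turn and shift 6 mm.
- rod_grip (a point): Point on the rod's axis at the middle of its square handle, 130 mm up from its lower end: the place to grip it, from straight above.
- bead1_center (a point): Centre of a terracotta-coloured smooth slippery drying bead, a ball of 18 mm diameter and 12 g, one of eight that lie in one layer in the dish.
- bead2_center (a point): Centre of a terracotta-coloured smooth slippery drying bead, a ball of 18 mm diameter and 12 g, one of eight that lie in one layer in the dish.
- bead3_center (a point): Centre of a terracotta-coloured smooth slippery drying bead, a ball of 18 mm diameter and 12 g, one of eight that lie in one layer in the dish.
- bead4_center (a point): Centre of a terracotta-coloured smooth slippery drying bead, a ball of 18 mm diameter and 12 g, one of eight that lie in one layer in the dish.
- bead5_center (a point): Centre of a terracotta-coloured smooth slippery drying bead, a ball of 18 mm diameter and 12 g, one of eight that lie in one layer in the dish.
- bead6_center (a point): Centre of a terracotta-coloured smooth slippery drying bead, a ball of 18 mm diameter and 12 g, one of eight that lie in one layer in the dish.
- bead7_center (a point): Centre of a terracotta-coloured smooth slippery drying bead, a ball of 18 mm diameter and 12 g, one of eight that lie in one layer in the dish.
- bead8_center (a point): Centre of a terracotta-coloured smooth slippery drying bead, a ball of 18 mm diameter and 12 g, one of eight that lie in one layer in the dish.
- box1: Closed blue slide box, flat top (white label) and bottom, all alike: 90 mm along its x, 58 mm along its y, 38 mm high, 100 to 200 g. Origin: centre of its underside, z up (a box that got turned over may stay so). May be absent (three to five of the five are there).
- box2: Closed blue slide box, flat top (white label) and bottom, all alike: 90 mm along its x, 58 mm along its y, 38 mm high, 100 to 200 g. Origin: centre of its underside, z up (a box that got turned over may stay so). May be absent (three to five of the five are there).
- box3: Closed blue slide box, flat top (white label) and bottom, all alike: 90 mm along its x, 58 mm along its y, 38 mm high, 100 to 200 g. Origin: centre of its underside, z up (a box that got turned over may stay so). May be absent (three to five of the five are there).
- box4: Closed blue slide box, flat top (white label) and bottom, all alike: 90 mm along its x, 58 mm along its y, 38 mm high, 100 to 200 g. Origin: centre of its underside, z up (a box that got turned over may stay so). May be absent (three to five of the five are there).
- box5: Closed blue slide box, flat top (white label) and bottom, all alike: 90 mm along its x, 58 mm along its y, 38 mm high, 100 to 200 g. Origin: centre of its underside, z up (a box that got turned over may stay so). May be absent (three to five of the five are there).
- jar: Bystander: specimen jar with red cap, 52 mm across, 70 mm high. Origin: centre of its underside. Must stay where it is.
- flask: Bystander: white bottle with blue cap, 60 mm across, 130 mm high. Origin: centre of its underside. Must stay where it is.
- rack: Bystander: empty yellow tube rack, 90 x 130 mm, 45 mm high. Origin: centre of its underside. Must stay where it is.

How it is judged:
On the way, in this order (a step that is already met when the one before it is completed fails the run):
1. first time round: the rod's end, down among the beads, is in the +x +y quarter of the dish (x of rod in the frame of dish above 0.004 m and y of rod in the frame of dish above 0.004 m and horizontal distance between rod and dish below 0.05 m and z of rod in the frame of dish below 0.02 m), for 0.04 s.
2. first time round: the rod's end, down among the beads, is in the -x +y quarter of the dish (x of rod in the frame of dish below -0.004 m and y of rod in the frame of dish above 0.004 m and horizontal distance between rod and dish below 0.05 m and z of rod in the frame of dish below 0.02 m), for 0.04 s.
3. first time round: the rod's end, down among the beads, is in the -x -y quarter of the dish (x of rod in the frame of dish below -0.004 m and y of rod in the frame of dish below -0.004 m and horizontal distance between rod and dish below 0.05 m and z of rod in the frame of dish below 0.02 m), for 0.04 s.
4. first time round: the rod's end, down among the beads, is in the +x -y quarter of the dish (x of rod in the frame of dish above 0.004 m and y of rod in the frame of dish below -0.004 m and horizontal distance between rod and dish below 0.05 m and z of rod in the frame of dish below 0.02 m), for 0.04 s.
5. second time round: the rod's end, down among the beads, is in the +x +y quarter of the dish (all of step 1), for 0.04 s.
6. second time round: the rod's end, down among the beads, is in the -x +y quarter of the dish (all of step 2), for 0.04 s.
7. second time round: the rod's end, down among the beads, is in the -x -y quarter of the dish (all of step 3), for 0.04 s.
8. second time round: the rod's end, down among the beads, is in the +x -y quarter of the dish, and beads are shifted (one of 1, 3, 5, 7 and one of 2, 4, 6, 8 by 15 mm) (all of step 4 and distance of any of bead1_center, bead3_center, bead5_center, bead7_center from where it was at the start of the episode above 0.015 m and distance of any of bead2_center, bead4_center, bead6_center, bead8_center from where it was at the start of the episode above 0.015 m), for 0.04 s.
At the end, for the whole second after the job is handed in: Rod hung in its stand by its collar (end within 12 mm of the stand's axis, upright within 0.1 rad); all beads in the dish; all boxes present in one column on the plinth, centres within 12 mm of its centre, sides within 0.14 rad of its sides, flat within 0.06 rad, at rest (horizontal distance between rod and stand below 0.012 m and z of rod in the frame of stand below 0.012 m and angle between rod's own z axis and vertical below 0.1 rad and linear speed of each of rod, box1, box2, box3, box4, box5 below 0.02 m/s and horizontal distance between each of bead1_center, bead2_center, bead3_center, bead4_center, bead5_center, bead6_center, bead7_center, bead8_center and dish below 0.051 m and z of each of bead1_center, bead2_center, bead3_center, bead4_center, bead5_center, bead6_center, bead7_center, bead8_center in the frame of dish below 0.045 m and horizontal distance between each of box1, box2, box3, box4, box5 and plinth below 0.012 m and angle between the x axis of each of box1, box2, box3, box4, box5 and the x axis of plinth, either way round below 0.14 rad and angle between the z axis of each of box1, box2, box3, box4, box5 and the z axis of plinth, either way round below 0.06 rad); the robot touches nothing.
It fails at once if the jar was moved more than 30 mm (distance of jar from where it was at the start of the episode above 0.03 m).
It fails at once if the bottle was moved more than 30 mm (distance of flask from where it was at the start of the episode above 0.03 m).
It fails at once if the yellow rack was moved more than 30 mm (distance of rack from where it was at the start of the episode above 0.03 m).
Of box1, box2, box3, box4, box5 only 3 to 5 are there at a start; the rules pass over those that are not, and their reading is None.
At some moment in a run one of box1, box2, box3, box4, box5 may be knocked a few centimetres aside while the robot is not near it.
Once in a run the grip may slacken for a moment while it holds something.
It also fails if it takes over 210 s, if anything falls off the work surface, if the arm or the gripper's body presses on something with over 40 N, if the wrist force passes 120 N, or if a joint passes its speed limit or range.

## Working session

There is one attempt and no reset: what is moved stays moved. The work goes in short steps, Python scripts to look and compute and a shell command to move; the robot and the scene stay as the last step left them, time stands still between calls to the robot, and variables do not carry over. Pictures are saved under pics/ and viewed, at most 14 in all, crops included, and the job is handed in when it is done.

```bash
mkdir -p pics; ls; python3 - <<'E'
from station import bot
import cv2
s=bot.get_state(); print({k:s[k] for k in ('time_s','ee_pos','tcp_rot','gripper_width','ft_force')})
for n in('scene','top'):
    d=bot.get_image(n); cv2.imwrite(f'pics/{n}0.png',cv2.resize(d['image'],(800,600),interpolation=cv2.INTER_CUBIC)); print(d['camera_matrix'],d['R'],d['t'])
E
```

```text
pics
{'time_s': 0.0, 'ee_pos': array([ 0.19795633, -0.69695079,  0.23039004]), 'tcp_rot': array([ 9.90430739e-01,  1.38008439e-01, -2.06972145e-04, -7.61145193e-04]), 'gripper_width': 0.0852794415829924, 'ft_force': array([-0.13370092,  0.31983299,  0.13880993])}
[[423.64409902   0.         255.39013181]
 [  0.         423.64409902 195.70857631]
 [  0.           0.           1.        ]] [[ 0.5628855   0.82648819 -0.00878504]
 [ 0.57387233 -0.39844482 -0.71548045]
 [-0.5948365   0.39769208 -0.69857752]] [-0.3189423  -0.25458669  1.44192563]
[[415.63968708   0.         260.87182707]
 [  0.         415.63968708 187.80231544]
 [  0.           0.           1.        ]] [[ 0.02865371 -0.99958232  0.0037605 ]
 [-0.99564563 -0.02887431 -0.08863437]
 [ 0.08870593 -0.00120443 -0.99605713]] [-0.01750629  0.6052747   1.17917578]
```

View pics/top0.png

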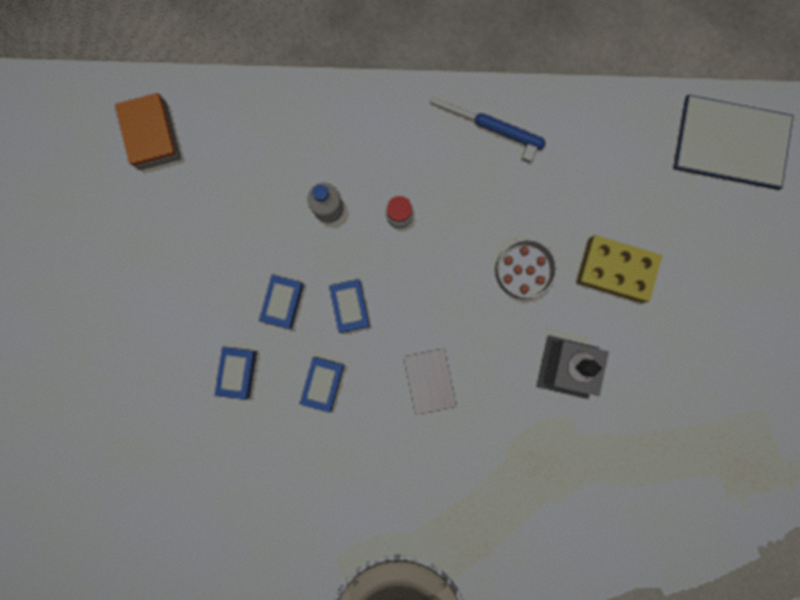

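View pics/scene0.png

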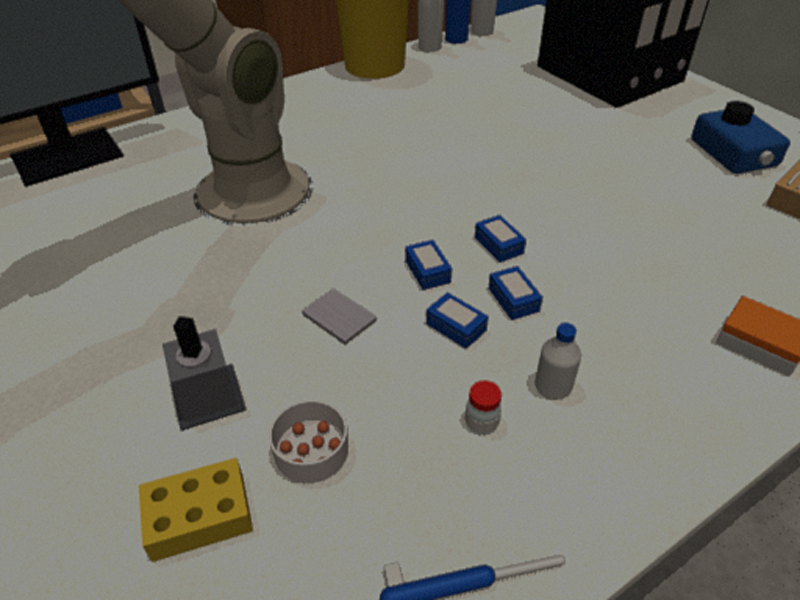

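The top view shows four boxes (800x600 px): (281,301), (349,305), (236,373) and (322,384). The plinth is at (430,381), the dish at (525,270), the stand with the rod at (577,367), the rack at (620,268), the jar at (399,210) and the bottle at (325,200).

```bash
cat > h.py <<'E'
from station import bot
import cv2, numpy as np
from scipy.spatial.transform import Rotation as Ro
def ray(d,u,v,z):
    K,R,t=d['camera_matrix'],d['R'],d['t']
    r=R.T@np.linalg.inv(K)@[u,v,1]; c=-R.T@t
    return (c+r*(z-c[2])/r[2])[:2]
def pix(d,X):
    p=d['camera_matrix']@(d['R']@np.array(X)+d['t']); return p[:2]/p[2]
def crop(d,name,u0,u1,v0,v1,s):
    cv2.imwrite(name,cv2.resize(d['image'][v0:v1,u0:u1],None,fx=s,fy=s,interpolation=cv2.INTER_CUBIC))
def boxes(d,zt=.038):
    im=cv2.resize(d['image'],None,fx=4,fy=4,interpolation=cv2.INTER_CUBIC)
    h=cv2.cvtColor(im,cv2.COLOR_BGR2HSV)
    m=cv2.inRange(h,(100,120,40),(130,255,255))
    cs,hi=cv2.findContours(m,cv2.RETR_CCOMP,cv2.CHAIN_APPROX_NONE)
    out=[]
    for c,x in zip(cs,hi[0]):
        if x[3]>=0 and cv2.contourArea(c)>800:   # label hole
            r=cv2.minAreaRect(c); p=(cv2.boxPoints(r)+.5)/4-.5
            w=np.array([ray(d,*q,zt) for q in p]); e=[w[1]-w[0],w[2]-w[1]]
            e=max(e,key=np.linalg.norm); 
            out.append((w.mean(0).round(4),round(np.degrees(np.arctan2(e[1],e[0]))%180,1),round(float(np.linalg.norm(e)),3)))
    return out
def go(p,yaw_axis=None):
    """rows units for the shift from the present measured pose to TCP p; yaw_axis deg: direction of tool y wanted (mod 180)"""
    s=bot.get_state(); R=Ro.from_quat(s['tcp_rot']).as_matrix()
    print('at',s['ee_pos'].round(4),'t',round(s['time_s'],2),'w',round(s['gripper_width'],4),'shift',(R.T@(np.array(p)-s['ee_pos'])/.2).round(3))
    if yaw_axis is not None:
        a=np.degrees(np.arctan2(R[1,1],R[0,1])); dd=(yaw_axis-a+90)%180-90
        print('tool y at',round(a,1),'turn z units',round(-dd/360,4),'q7',s['q'][6].round(2))
E
python3 - <<'E'
from h import *
d=bot.get_image('top')
for b in boxes(d): print(b)
crop(d,'pics/c1.png',250,400,145,260,5)
E
```

```text
(array([0.4349, 0.1535]), np.float64(166.6), 0.067)
(array([0.4508, 0.3135]), np.float64(174.3), 0.067)
(array([0.5801, 0.1083]), np.float64(13.9), 0.067)
(array([0.5844, 0.2349]), np.float64(167.7), 0.067)
```

View pics/c1.png

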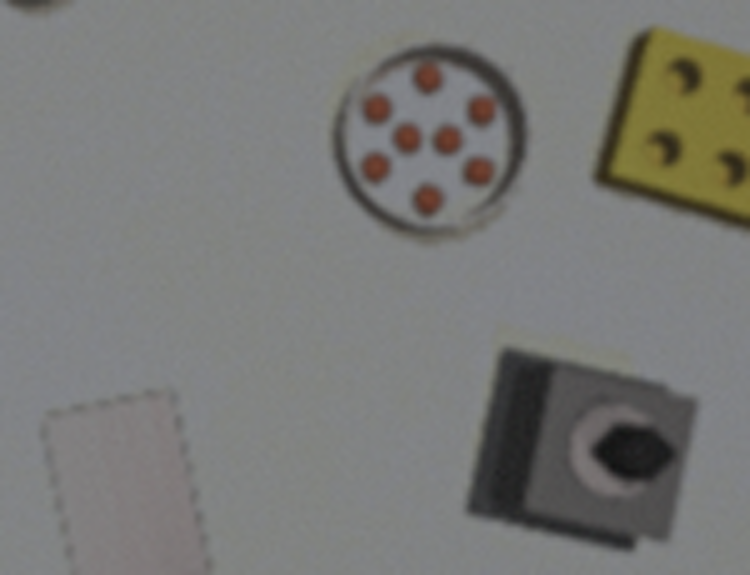

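The crop shows the dish rim centred at about (430,142). The stand's top face has corners at about (552,362), (697,398), (665,540) and (527,510). The collar is centred at (612,450), and the black handle looks turned about 45° to the image.

```bash
python3 - <<'E'
from h import *
d=bot.get_image('top')
a=cv2.convertScaleAbs(d['image'],alpha=1.8)
A=cv2.resize(a[205:265,335:395],(600,600),interpolation=cv2.INTER_CUBIC)
g=cv2.resize(a[220:268,255:295],(200,240),interpolation=cv2.INTER_CUBIC)
o=np.zeros((600,800,3),np.uint8);o[:,:600]=A;o[:240,600:]=g
cv2.imwrite('pics/c2.png',o)
f=lambda x,y,z:ray(d,250+(x+.5)/5-.5,145+(y+.5)/5-.5,z)
print('dish',f(430,142,.05),'bead mean',np.mean([f(*p,.015) for p in [(428,77),(481,109),(376,108),(407,138),(447,139),(375,167),(479,171),(428,200)]],0))
c=[f(*p,.1) for p in[(552,362),(697,398),(665,540),(527,510)]]
print('stand',np.mean(c,0),[np.linalg.norm(c[i]-c[i-1]).round(3) for i in range(4)],'collar',f(612,450,.106))
E
```

```text
dish [ 0.65210003 -0.21221861] bead mean [ 0.65865693 -0.21714131]
stand [ 0.47963355 -0.30268402] [np.float64(0.081), np.float64(0.081), np.float64(0.079), np.float64(0.076)] collar [ 0.48097111 -0.30199977]
```

View pics/c2.png

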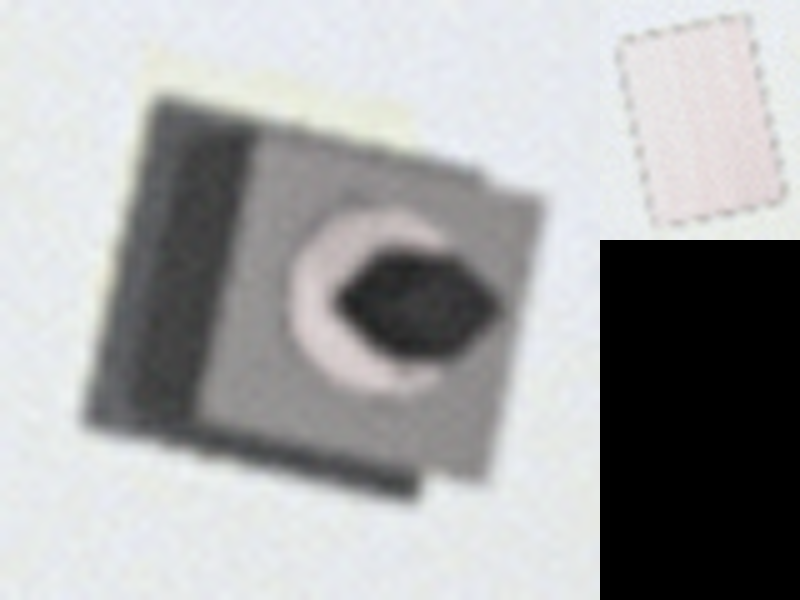

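The enlarged crop shows the handle's top square centred at about (442,305) and turned 45° to the image. The plinth's corners in the inset are (17,40), (148,15), (185,200) and (55,225).

```bash
python3 - <<'E'
from h import *
d=bot.get_image('top')
c=np.array([ray(d,255+(x+.5)/5-.5,220+(y+.5)/5-.5,.012) for x,y in[(17,40),(148,15),(185,200),(55,225)]])
e=(c[1]-c[2])+(c[0]-c[3]); print('plinth',c.mean(0),np.degrees(np.arctan2(e[1],e[0])),np.linalg.norm(e)/2,np.linalg.norm(c[0]-c[1]))
f=lambda x,y,z:ray(d,335+(x+.5)/10-.5,205+(y+.5)/10-.5,z)
print('handle top',f(442,304,.17))
d2=bot.get_image('scene')
o=[]
for dd,n in((d,(300,150)),(d2,(165,245))):
    im=cv2.resize(cv2.convertScaleAbs(dd['image'],alpha=1.7)[n[1]:n[1]+75,n[0]:n[0]+75],(400,400),interpolation=cv2.INTER_CUBIC);s=400/75
    for cc,col in(((.656,-.215),(0,255,0)),):
        for z,r in((.05,.055),(.0,.055)):
            P=[((pix(dd,(cc[0]+r*np.cos(a),cc[1]+r*np.sin(a),z))-n)+.5)*s for a in np.linspace(0,6.283,60)]
            cv2.polylines(im,[np.int32(P)],True,col,1)
    o.append(im)
cv2.imwrite('pics/dish.png',np.hstack(o))
E
```

```text
plinth [ 0.4456635  -0.04527805] 13.026263597873248 0.10872365665891248 0.07777276775282922
handle top [ 0.4815805  -0.30181155]
```

View pics/dish.png

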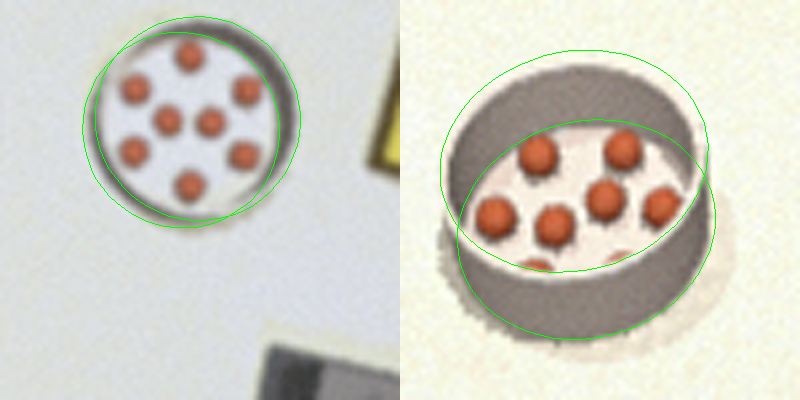

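```bash
python3 -c "
from h import *
go([.481,-.302,.26],45)"
```

```text
at [ 0.1981 -0.6973  0.231 ] t 0.3 w 0.0859 shift [ 1.901 -1.514 -0.145]
tool y at -74.1 turn z units 0.1691 q7 -0.08
```

The dish overlay at (0.656,-0.215) fits well in both views. Next I move over the rod.

```bash
python3 -m creep '[[[0.95,-0.76,-0.15],[0,0,-0.08],1],[[0.95,-0.76,-0.15],[0,0,-0.08],1],[[0.95,-0.76,-0.15],[0,0,-0.08],1],[[0.95,-0.76,-0.15],[0,0,-0.08],1],[[0.95,-0.76,-0.15],[0,0,-0.08],1],[[0.95,-0.76,-0.15],[0,0,-0.08],1]]' 60; python3 -c "
from h import *
go([.481,-.302,.26],-45)"
```

```text
time_s: 1.05
ee_pos: [0.339, -0.4997, 0.2614]
tcp_rot: [0.925, 0.38, -0.0, 0.0]
ft_force: [-0.6, -0.7, 1.0]
gripper_width: 0.0854
gripper_force: 0.0
at [ 0.339  -0.4997  0.2614] t 1.05 w 0.0854 shift [ 1.2   -0.204  0.006]
tool y at -45.3 turn z units -0.0009 q7 -0.0
```

```bash
python3 -m creep '[[[0.95,-0.2,0],[0,0,0],1],[[0.95,-0.2,0],[0,0,0],1],[[0.95,-0.2,0],[0,0,0],1],[[0.95,-0.2,0],[0,0,0],1],[[0.95,-0.2,0],[0,0,0],1]]'; python3 -m creep '[[[0.25,0,0],[0,0,0],1],[[0.25,0,0],[0,0,0],1],[[0.25,0,0],[0,0,0],1],[[0.25,0,0],[0,0,0],1]]';  python3 -c "
from h import *
go([.481,-.302,.116],-45)
d=bot.get_image('scene');crop(d,'pics/s2.png',70,230,120,240,5)
"
```

```text
time_s: 1.68
ee_pos: [0.4459, -0.3385, 0.261]
tcp_rot: [0.925, 0.379, -0.0, 0.0]
ft_force: [-0.1, -0.9, 0.4]
gripper_width: 0.0851
gripper_force: 0.0
time_s: 2.17
ee_pos: [0.4806, -0.304, 0.2611]
tcp_rot: [0.926, 0.378, -0.0, 0.0]
ft_force: [-0.1, -0.5, -0.8]
gripper_width: 0.0855
gripper_force: 0.0
at [ 0.4806 -0.304   0.2611] t 2.17 w 0.0855 shift [ 0.009 -0.006  0.725]
tool y at -45.5 turn z units -0.0014 q7 -0.44
```

View pics/s2.png

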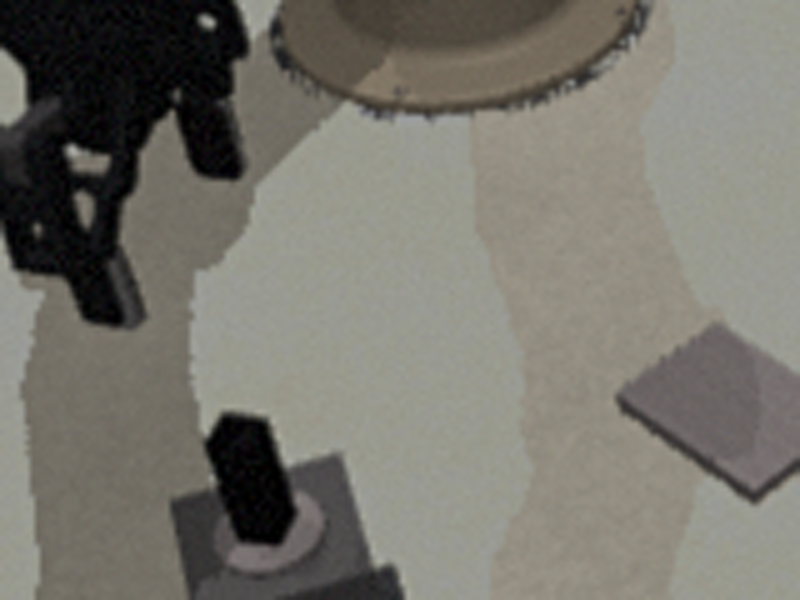

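The open fingers stand over the handle: tips at (115,325) and (225,175), handle top at (240,425). The handle's faces look lined up with the fingers, so I descend, then close.

```bash
python3 -m creep '[[[0,0,0.25],[0,0,0],1],[[0,0,0.5],[0,0,0],1],[[0,0,0.72],[0,0,0],1],[[0,0,0.72],[0,0,0],1],[[0,0,0.72],[0,0,0],0],[[0,0,0.72],[0,0,0],-0.6],[[0,0,0.72],[0,0,0],-0.6],[[0,0,0.72],[0,0,0],-0.9]]' 60; python3 -m creep '[[[0,0,0],[0,0,0],-0.9],[[0,0,0],[0,0,0],-0.9],[[0,0,0],[0,0,0],-1],[[0,0,0],[0,0,0],-1]]' 90
```

```text
time_s: 3.22
ee_pos: [0.4824, -0.3025, 0.1185]
tcp_rot: [0.925, 0.38, 0.001, 0.001]
ft_force: [-1.3, 0.5, 7.8]
gripper_width: 0.0215
gripper_force: 58.5
time_s: 3.72
ee_pos: [0.4824, -0.3025, 0.1185]
tcp_rot: [0.925, 0.38, 0.0, 0.001]
ft_force: [-1.4, 0.1, 8.6]
gripper_width: 0.0205
gripper_force: 87.5
```

```bash
python3 -m creep '[[[0,0,-0.2],[0,0,0],-1],[[0,0,-0.4],[0,0,0],-1],[[0,0,-0.6],[0,0,0],-1],[[0,0,-0.7],[0,0,0],-1],[[0,0,-0.7],[0,0,0],-1]]' 100; python3 -c "
from h import *
go([.674,-.212,.259],None)
d=bot.get_image('scene');crop(d,'pics/s3.png',70,270,140,290,4)
"
```

```text
time_s: 4.35
ee_pos: [0.4825, -0.3024, 0.2589]
tcp_rot: [0.925, 0.38, 0.001, 0.001]
ft_force: [0.3, 0.0, -1.5]
gripper_width: 0.0212
gripper_force: 97.7
at [ 0.4825 -0.3024  0.2589] t 4.35 w 0.0212 shift [0.999 0.351 0.002]
```

View pics/s3.png

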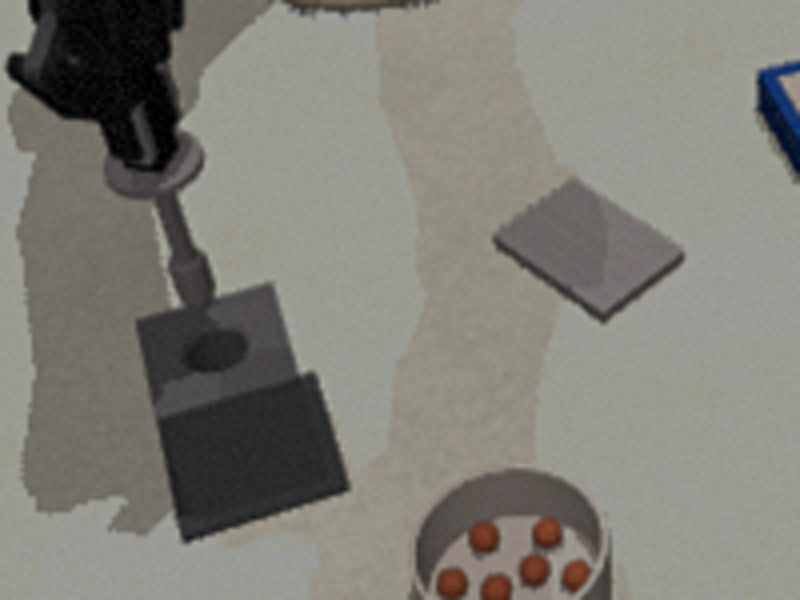

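The rod is lifted clear of the hole, its foot's lower end at about (202,307) in the crop. I check the foot's height with that.

```bash
python3 -c "
from h import *
d=bot.get_image('scene')
for z in(.13,.14,.15): print(z,(pix(d,(.4825,-.3024,z))-[70,140])*4)
"; python3 -m creep '[[[0.3,0.1,0],[0,0,0],-1],[[0.6,0.2,0],[0,0,0],-1],[[0.9,0.3,0],[0,0,0],-1],[[1,0.35,0],[0,0,0],-1],[[1,0.35,0],[0,0,0],-1],[[1,0.35,0],[0,0,0],-1]]'; python3 -c "
from h import *
go([.674,-.214,.123],None)
d=bot.get_image('top');crop(d,'pics/t3.png',280,380,145,220,6)
d=bot.get_image('scene');crop(d,'pics/s4.png',120,280,200,320,5)
"
```

```text
0.13 [205.77142862 312.21677329]
0.14 [201.61734365 299.94169522]
0.15 [197.40084231 287.48218043]
time_s: 5.2
ee_pos: [0.6721, -0.2119, 0.2557]
tcp_rot: [0.925, 0.38, -0.001, -0.001]
ft_force: [-0.6, 0.5, -0.4]
gripper_width: 0.021
gripper_force: 97.9
at [ 0.6721 -0.2119  0.2557] t 5.2 w 0.021 shift [0.001 0.015 0.664]
```

View pics/s4.png

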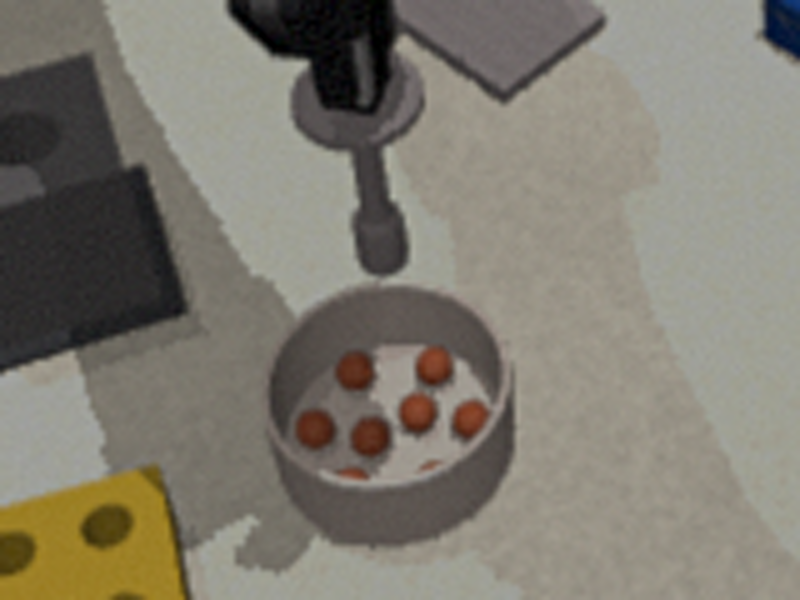

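The rod hangs over the far part of the dish and the foot's lower end is at (383,265). No bead lies directly under it. I lower it.

```bash
python3 -m creep '[[[-0.01,0.01,0.2],[0,0,0],-1],[[-0.01,0.01,0.35],[0,0,0],-1],[[-0.01,0.01,0.45],[0,0,0],-1],[[-0.01,0.01,0.52],[0,0,0],-1],[[-0.01,0.01,0.57],[0,0,0],-1],[[-0.01,0.01,0.61],[0,0,0],-1],[[-0.01,0.01,0.65],[0,0,0],-1],[[-0.01,0.01,0.65],[0,0,0],-1]]'; python3 -c "
from h import *
go([.655,-.216,.126],None)
c=np.array([.655,-.216])
s=bot.get_state();R=Ro.from_quat(s['tcp_rot']).as_matrix()
for r in (.02,.026):
  print([list((R.T@np.r_[c+r*np.array([np.cos(a),np.sin(a)])-s['ee_pos'][:2],0]/.2).round(3)[:2]) for a in np.radians(np.arange(0,360,30))])
"
```

```text
time_s: 6.3
ee_pos: [0.6732, -0.2141, 0.1268]
tcp_rot: [0.925, 0.38, -0.0, -0.0]
ft_force: [-1.1, -0.1, -0.9]
gripper_width: 0.0209
gripper_force: 98.0
at [ 0.6732 -0.2141  0.1268] t 6.3 w 0.0209 shift [-0.072 -0.057  0.004]
[[np.float64(-0.0), np.float64(0.013)], [np.float64(0.025), np.float64(-0.032)], [np.float64(0.025), np.float64(-0.083)], [np.float64(-0.001), np.float64(-0.128)], [np.float64(-0.046), np.float64(-0.154)], [np.float64(-0.098), np.float64(-0.153)], [np.float64(-0.143), np.float64(-0.127)], [np.float64(-0.168), np.float64(-0.082)], [np.float64(-0.168), np.float64(-0.031)], [np.float64(-0.142), np.float64(0.014)], [np.float64(-0.097), np.float64(0.04)], [np.float64(-0.045), np.float64(0.039)]]
[[np.float64(0.021), np.float64(0.034)], [np.float64(0.054), np.float64(-0.024)], [np.float64(0.054), np.float64(-0.091)], [np.float64(0.02), np.float64(-0.149)], [np.float64(-0.039), np.float64(-0.183)], [np.float64(-0.106), np.float64(-0.182)], [np.float64(-0.164), np.float64(-0.148)], [np.float64(-0.197), np.float64(-0.09)], [np.float64(-0.197), np.float64(-0.023)], [np.float64(-0.163), np.float64(0.035)], [np.float64(-0.104), np.float64(0.069)], [np.float64(-0.037), np.float64(0.068)]]
```

```bash
python3 -m creep '[[[0.039,-0.011,0],[0,0,0],-1],[[0.048,-0.057,0],[0,0,0],-1],[[0.039,-0.103,0],[0,0,0],-1],[[0.013,-0.142,0],[0,0,0],-1],[[-0.026,-0.168,0],[0,0,0],-1],[[-0.072,-0.177,0],[0,0,0],-1],[[-0.118,-0.168,0],[0,0,0],-1],[[-0.157,-0.142,0],[0,0,0],-1]]'; python3 -m creep '[[[-0.026,0.039,0],[0,0,0],-1],[[-0.035,0.085,0],[0,0,0],-1],[[-0.026,0.131,0],[0,0,0],-1],[[0,0.17,0],[0,0,0],-1],[[0.039,0.196,0],[0,0,0],-1],[[0.085,0.205,0],[0,0,0],-1],[[0.131,0.196,0],[0,0,0],-1],[[0.17,0.17,0],[0,0,0],-1]]'
python3 -c "
from h import *
d=bot.get_image('scene');crop(d,'pics/s5.png',140,260,230,320,5)
"
```

```text
time_s: 7.3
ee_pos: [0.6334, -0.2158, 0.1285]
tcp_rot: [0.925, 0.38, 0.003, 0.001]
ft_force: [7.4, 2.1, -0.2]
gripper_width: 0.0211
gripper_force: 98.4
time_s: 8.3
ee_pos: [0.6794, -0.2157, 0.1271]
tcp_rot: [0.925, 0.38, -0.0, 0.0]
ft_force: [-0.7, -0.3, -1.1]
gripper_width: 0.0205
gripper_force: 97.9
```

View pics/s5.png

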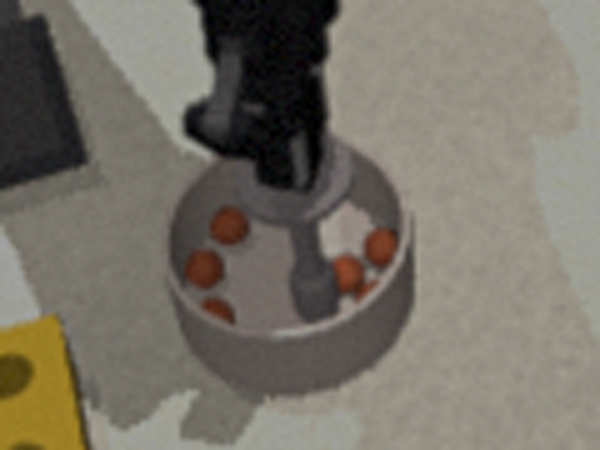

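The rod is upright in the dish, with its foot at (315,300), and it has swept the beads around; none are outside. I carry on with three more turns.

```bash

python3 -m creep '[[[0.026,-0.039,0],[0,0,0],-1],[[0.035,-0.085,0],[0,0,0],-1],[[0.026,-0.131,0],[0,0,0],-1],[[0,-0.17,0],[0,0,0],-1],[[-0.039,-0.196,0],[0,0,0],-1],[[-0.085,-0.205,0],[0,0,0],-1],[[-0.131,-0.196,0],[0,0,0],-1],[[-0.17,-0.17,0],[0,0,0],-1]]'
python3 -m creep '[[[-0.026,0.039,0],[0,0,0],-1],[[-0.035,0.085,0],[0,0,0],-1],[[-0.026,0.131,0],[0,0,0],-1],[[0,0.17,0],[0,0,0],-1],[[0.039,0.196,0],[0,0,0],-1],[[0.085,0.205,0],[0,0,0],-1],[[0.131,0.196,0],[0,0,0],-1],[[0.17,0.17,0],[0,0,0],-1]]'
python3 -m creep '[[[0.026,-0.039,0],[0,0,0],-1],[[0.035,-0.085,0],[0,0,0],-1],[[0.026,-0.131,0],[0,0,0],-1],[[0,-0.17,0],[0,0,0],-1],[[-0.039,-0.196,0],[0,0,0],-1],[[-0.085,-0.205,0],[0,0,0],-1],[[-0.131,-0.196,0],[0,0,0],-1],[[-0.17,-0.17,0],[0,0,0],-1]]'
python3 -m creep '[[[-0.026,0.039,0],[0,0,0],-1],[[-0.035,0.085,0],[0,0,0],-1],[[-0.026,0.131,0],[0,0,0],-1],[[0,0.17,0],[0,0,0],-1],[[0.039,0.196,0],[0,0,0],-1],[[0.085,0.205,0],[0,0,0],-1],[[0.131,0.196,0],[0,0,0],-1],[[0.17,0.17,0],[0,0,0],-1]]'
python3 -m creep '[[[0.026,-0.039,0],[0,0,0],-1],[[0.035,-0.085,0],[0,0,0],-1],[[0.026,-0.131,0],[0,0,0],-1],[[0,-0.17,0],[0,0,0],-1],[[-0.039,-0.196,0],[0,0,0],-1],[[-0.085,-0.205,0],[0,0,0],-1],[[-0.131,-0.196,0],[0,0,0],-1],[[-0.17,-0.17,0],[0,0,0],-1]]'
python3 -m creep '[[[-0.026,0.039,0],[0,0,0],-1],[[-0.035,0.085,0],[0,0,0],-1],[[-0.026,0.131,0],[0,0,0],-1],[[0,0.17,0],[0,0,0],-1],[[0.039,0.196,0],[0,0,0],-1],[[0.085,0.205,0],[0,0,0],-1],[[0.131,0.196,0],[0,0,0],-1],[[0.17,0.17,0],[0,0,0],-1]]'
python3 -c "
from h import *
go([.4805,-.302,.259],None)
d=bot.get_image('scene');crop(d,'pics/s6.png',140,260,200,320,5)
"
```

```text
time_s: 9.35
ee_pos: [0.6343, -0.2155, 0.1285]
tcp_rot: [0.925, 0.38, 0.004, 0.001]
ft_force: [8.4, -0.3, -0.0]
gripper_width: 0.0209
gripper_force: 98.3
time_s: 10.35
ee_pos: [0.6794, -0.2154, 0.1271]
tcp_rot: [0.925, 0.38, -0.0, -0.0]
ft_force: [-0.6, -0.3, -0.0]
gripper_width: 0.0209
gripper_force: 98.6
time_s: 11.35
ee_pos: [0.6333, -0.2152, 0.1282]
tcp_rot: [0.925, 0.38, 0.003, 0.0]
ft_force: [7.8, 2.2, -0.1]
gripper_width: 0.021
gripper_force: 98.7
time_s: 12.35
ee_pos: [0.6795, -0.2157, 0.1272]
tcp_rot: [0.925, 0.38, -0.0, 0.0]
ft_force: [0.5, 0.4, 0.5]
gripper_width: 0.0209
gripper_force: 99.0
time_s: 13.35
ee_pos: [0.6319, -0.2169, 0.128]
tcp_rot: [0.925, 0.38, 0.001, 0.001]
ft_force: [2.8, 1.8, 0.4]
gripper_width: 0.0208
gripper_force: 99.3
time_s: 14.35
ee_pos: [0.6794, -0.2157, 0.1272]
tcp_rot: [0.925, 0.38, -0.0, 0.0]
ft_force: [-0.3, 1.2, -1.0]
gripper_width: 0.0207
gripper_force: 99.3
at [ 0.6794 -0.2157  0.1272] t 14.35 w 0.0207 shift [-1.011 -0.392 -0.659]
```

View pics/s6.png

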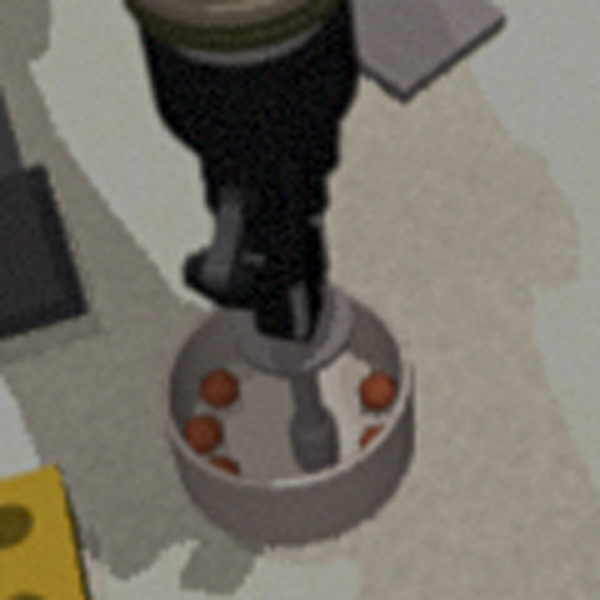

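The rod is still upright and all the visible beads are inside. Now I lift it and return to the stand.

```bash

python3 -m creep '[[[0,0,-0.15],[0,0,0],-1],[[0,0,-0.35],[0,0,0],-1],[[0,0,-0.55],[0,0,0],-1],[[0,0,-0.72],[0,0,0],-1],[[0,0,-0.72],[0,0,0],-1]]'
python3 -m creep '[[[-0.25,-0.1,0],[0,0,0],-1],[[-0.5,-0.2,0],[0,0,0],-1],[[-0.75,-0.3,0],[0,0,0],-1],[[-1,-0.39,0],[0,0,0],-1],[[-1,-0.39,0],[0,0,0],-1],[[-1,-0.39,0],[0,0,0],-1],[[-1,-0.39,0],[0,0,0],-1]]'
python3 -c "
from h import *
go([.481,-.302,.117],None)
d=bot.get_image('scene');crop(d,'pics/s7.png',70,220,140,320,4)
"
```

```text
time_s: 15.02
ee_pos: [0.6803, -0.2163, 0.2747]
tcp_rot: [0.925, 0.38, 0.002, 0.002]
ft_force: [0.0, 0.4, -0.4]
gripper_width: 0.0208
gripper_force: 99.3
time_s: 15.9
ee_pos: [0.4831, -0.3005, 0.2709]
tcp_rot: [0.925, 0.381, 0.0, -0.0]
ft_force: [0.8, -0.0, -0.9]
gripper_width: 0.021
gripper_force: 99.3
at [ 0.4831 -0.3005  0.2709] t 15.9 w 0.021 shift [-0.013 -0.002  0.769]
```

View pics/s7.png

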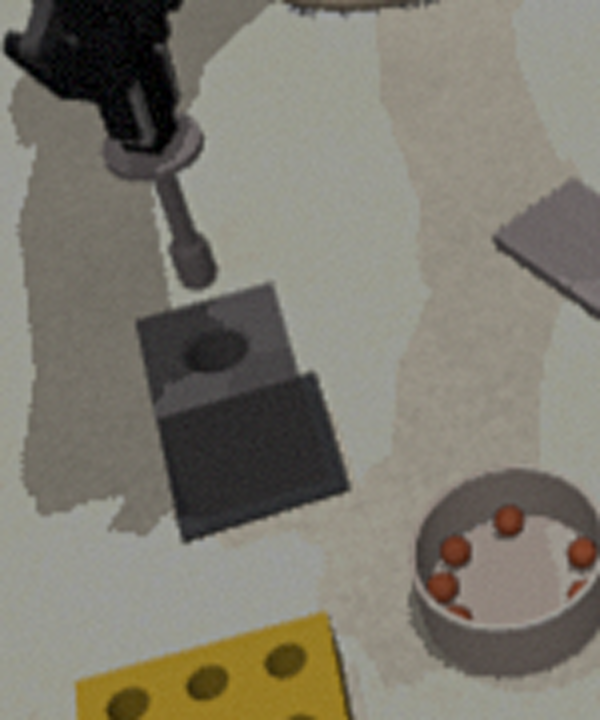

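The rod is upright above the stand, with the hole at (216,350) and the foot end at (200,280). I lower it.

```bash
python3 -c "
from h import *
d=bot.get_image('scene');print(ray(d,70+216.5/4-.5,140+350.5/4-.5,.1))"
python3 -m creep '[[[-0.01,0,0.12],[0,0,0],-1],[[-0.01,0,0.22],[0,0,0],-1],[[-0.01,0,0.32],[0,0,0],-1],[[-0.01,0,0.32],[0,0,0],-1]]'
```

```text
[ 0.48178165 -0.30413525]
time_s: 16.5
ee_pos: [0.4805, -0.3019, 0.2059]
tcp_rot: [0.925, 0.38, -0.001, -0.001]
ft_force: [-0.3, 0.4, -0.1]
gripper_width: 0.0209
gripper_force: 99.3
```

```bash

python3 -m creep '[[[0,0.005,0.1],[0,0,0],-1],[[0,0.005,0.2],[0,0,0],-1],[[0,0.005,0.3],[0,0,0],-1],[[0,0.005,0.38],[0,0,0],-1],[[0,0.005,0.42],[0,0,0],-1],[[0,0.005,0.43],[0,0,0],-1],[[0,0.005,0.43],[0,0,0],-1]]'
```

```text
time_s: 17.38
ee_pos: [0.4816, -0.3036, 0.1217]
tcp_rot: [0.925, 0.38, 0.0, 0.0]
ft_force: [0.1, 0.0, -0.2]
gripper_width: 0.0208
gripper_force: 99.3
```

```bash

python3 -m creep '[[[0,0,0.015],[0,0,0],-1],[[0,0,0.015],[0,0,0],-1],[[0,0,0.015],[0,0,0],-0.3],[[0,0,0.015],[0,0,0],0.5],[[0,0,0.015],[0,0,0],1],[[0,0,0.015],[0,0,0],1],[[0,0,0.015],[0,0,0],1],[[0,0,0.015],[0,0,0],1]]'
python3 -m creep '[[[0,0,-0.2],[0,0,0],1],[[0,0,-0.4],[0,0,0],1],[[0,0,-0.6],[0,0,0],1],[[0,0,-0.7],[0,0,0],1],[[0,0,-0.7],[0,0,0],1]]'
python3 -c "
from h import *
d=bot.get_image('scene');crop(d,'pics/s8.png',80,200,150,250,5)
d=bot.get_image('top')
for b in boxes(d): print(b)
go([.58,.108,.26],104)
"
```

```text
time_s: 18.38
ee_pos: [0.4814, -0.3035, 0.1182]
tcp_rot: [0.925, 0.38, -0.0, -0.0]
ft_force: [-0.2, -0.2, 0.4]
gripper_width: 0.0853
gripper_force: 0.0
time_s: 19.0
ee_pos: [0.4819, -0.3039, 0.2597]
tcp_rot: [0.925, 0.38, 0.001, 0.001]
ft_force: [-0.3, -0.6, -1.1]
gripper_width: 0.0854
gripper_force: 0.0
(array([0.4348, 0.1534]), np.float64(166.5), 0.067)
(array([0.4508, 0.3135]), np.float64(174.1), 0.067)
(array([0.5801, 0.1084]), np.float64(13.8), 0.068)
(array([0.5843, 0.2351]), np.float64(167.8), 0.067)
at [ 0.481  -0.3034  0.2576] t 19.1 w 0.0853 shift [ 1.798 -1.115 -0.012]
tool y at -45.3 turn z units 0.0852 q7 -0.45
```

View pics/s8.png

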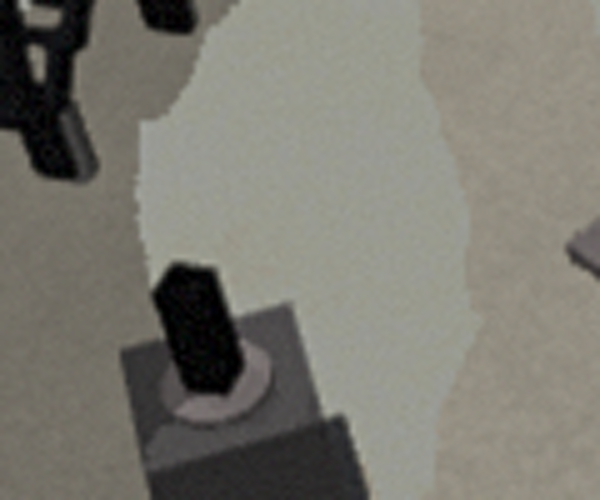

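The rod hangs upright in its stand by the collar. The boxes haven't moved. Next is box C at (0.58,0.108).

```bash

python3 -m creep '[[[0.25,-0.16,0],[0,0,0],1],[[0.5,-0.32,0],[0,0,0],1],[[0.75,-0.48,0],[0,0,0.03],1],[[0.9,-0.56,0],[0,0,0.06],1],[[0.9,-0.56,0],[0,0,0.085],1],[[0.9,-0.56,0],[0,0,0.085],1]]' 
python3 -c "
from h import *
go([.58,.1083,.12],103.9)"
```

```text
time_s: 19.85
ee_pos: [0.5302, -0.0967, 0.2569]
tcp_rot: [0.992, 0.124, -0.001, -0.0]
ft_force: [-0.0, -0.5, -0.6]
gripper_width: 0.0854
gripper_force: 0.0
at [ 0.5302 -0.0967  0.2569] t 19.85 w 0.0854 shift [ 0.495 -0.932  0.684]
tool y at -75.8 turn z units 0.0008 q7 -1.32
```

```bash

python3 -m creep '[[[0.15,-0.28,0.1],[0,0,0],1],[[0.3,-0.56,0.3],[0,0,0],1],[[0.45,-0.84,0.5],[0,0,0],1],[[0.495,-0.932,0.68],[0,0,0],1],[[0.495,-0.932,0.68],[0,0,0],1],[[0.495,-0.932,0.68],[0,0,0],1]]' 
python3 -c "
from h import *
go([.58,.1083,.003],103.9)"
```

```text
time_s: 20.6
ee_pos: [0.5809, 0.1065, 0.1214]
tcp_rot: [0.992, 0.123, -0.001, 0.0]
ft_force: [1.0, -0.8, 0.4]
gripper_width: 0.0855
gripper_force: 0.0
at [0.5809 0.1065 0.1214] t 20.6 w 0.0855 shift [-0.001 -0.01   0.592]
tool y at -75.8 turn z units 0.0007 q7 -1.73
```

```bash

python3 -m creep '[[[0,-0.005,0.2],[0,0,0],1],[[0,-0.005,0.4],[0,0,0],1],[[0,-0.005,0.55],[0,0,0],1],[[0,-0.005,0.59],[0,0,0],1],[[0,-0.005,0.59],[0,0,0],1],[[0,-0.005,0.59],[0,0,0],0.3],[[0,-0.005,0.59],[0,0,0],0],[[0,-0.005,0.59],[0,0,0],0]]' 70
python3 -m creep '[[[0,0,0],[0,0,0],0],[[0,0,0],[0,0,0],0],[[0,0,-0.2],[0,0,0],0],[[0,0,-0.4],[0,0,0],0],[[0,0,-0.6],[0,0,0],0],[[0,0,-0.6],[0,0,0],0]]' 70
python3 -c "
from h import *
go([.4457,-.0453,.08],103.0)"
```

```text
time_s: 21.6
ee_pos: [0.582, 0.1084, 0.0059]
tcp_rot: [0.992, 0.122, 0.001, 0.0]
ft_force: [-0.8, -1.5, 7.8]
gripper_width: 0.057
gripper_force: 74.6
time_s: 22.35
ee_pos: [0.5829, 0.1088, 0.1279]
tcp_rot: [0.992, 0.122, 0.003, -0.0]
ft_force: [-0.2, 0.1, -1.7]
gripper_width: 0.0567
gripper_force: 75.4
at [0.5829 0.1088 0.1279] t 22.35 w 0.0567 shift [-0.854  0.581  0.234]
tool y at -75.9 turn z units 0.0029 q7 -1.73
```

```bash

python3 -m creep '[[[-0.2,0.14,0],[0,0,0],0],[[-0.4,0.28,0],[0,0,0],0],[[-0.6,0.42,0],[0,0,0],0],[[-0.8,0.54,0],[0,0,0.003],0],[[-0.844,0.581,0.1],[0,0,0.003],0],[[-0.844,0.581,0.25],[0,0,0.003],0],[[-0.844,0.581,0.25],[0,0,0.003],0],[[-0.844,0.581,0.25],[0,0,0.003],0]]' 
python3 -c "
from h import *
go([.4475,-.0448,.0195],103.0)
d=bot.get_image('scene');crop(d,'pics/s9.png',160,320,130,250,5)"
```

```text
time_s: 23.35
ee_pos: [0.4456, -0.045, 0.0746]
tcp_rot: [0.994, 0.113, -0.0, -0.0]
ft_force: [0.2, 0.1, -2.0]
gripper_width: 0.0569
gripper_force: 75.3
at [ 0.4456 -0.045   0.0746] t 23.35 w 0.0569 shift [0.009 0.001 0.275]
tool y at -77.0 turn z units 0.0 q7 -1.58
```

View pics/s9.png

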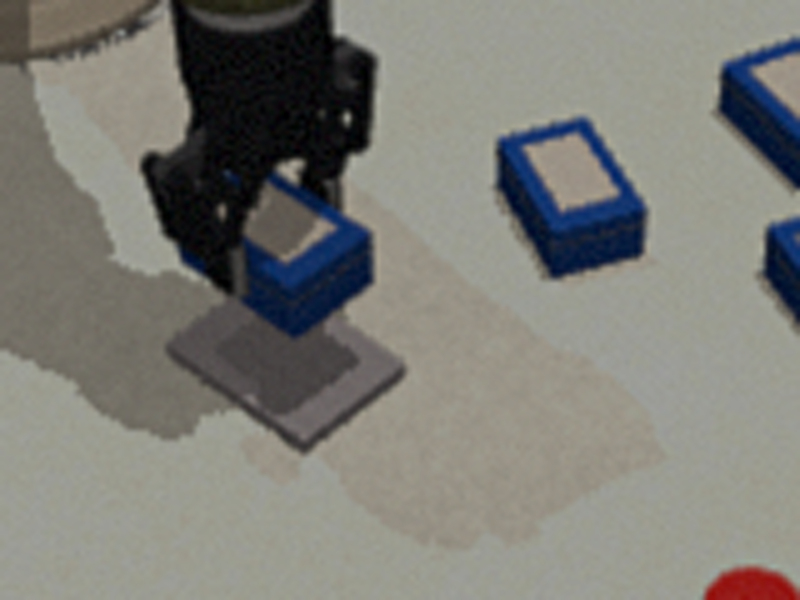

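The box is held level over the plinth and square to it. I set it down.

```bash

python3 -m creep '[[[0.009,0,0.12],[0,0,0],0],[[0.009,0,0.22],[0,0,0],0],[[0.009,0,0.265],[0,0,0],0],[[0.009,0,0.275],[0,0,0],0],[[0.009,0,0.275],[0,0,0],0],[[0.009,0,0.275],[0,0,0],0.4],[[0.009,0,0.275],[0,0,0],1],[[0.009,0,0.275],[0,0,0],1]]' 
python3 -m creep '[[[0,0,0],[0,0,0],1],[[0,0,-0.2],[0,0,0],1],[[0,0,-0.4],[0,0,0],1],[[0,0,-0.6],[0,0,0],1],[[0,0,-0.7],[0,0,0],1],[[0,0,-0.7],[0,0,0],1]]' 
python3 -c "
from h import *
go([.435,.1535,.16],76.5)"
```

```text
time_s: 24.4
ee_pos: [0.4476, -0.0448, 0.0195]
tcp_rot: [0.994, 0.113, 0.0, 0.0]
ft_force: [-0.9, 0.4, -0.6]
gripper_width: 0.0851
gripper_force: 0.0
time_s: 25.15
ee_pos: [0.448, -0.0451, 0.1605]
tcp_rot: [0.994, 0.113, 0.001, 0.0]
ft_force: [-1.0, -0.7, -0.2]
gripper_width: 0.0855
gripper_force: 0.0
at [ 0.448  -0.0451  0.1605] t 25.15 w 0.0855 shift [ 0.159 -0.982  0.002]
tool y at -77.1 turn z units 0.0734 q7 -1.72
```

```bash

python3 -m creep '[[[0,0,0],[0,0,-0.029],1],[[0,0,0],[0,0,-0.058],1],[[0.04,-0.24,0],[0,0,-0.087],1],[[0.08,-0.48,0],[0,0,-0.116],1],[[0.12,-0.74,0],[0,0,-0.145],1],[[0.159,-0.98,0],[0,0,-0.174],1],[[0.159,-0.98,0],[0,0,-0.203],1],[[0.159,-0.98,0],[0,0,-0.225],1]]' 
python3 -c "
from h import *
go([.435,.1535,.10],76.5)"
```

```text
time_s: 26.15
ee_pos: [0.4335, 0.1542, 0.158]
tcp_rot: [0.679, 0.734, -0.001, -0.001]
ft_force: [-0.2, -0.4, -0.9]
gripper_width: 0.0854
gripper_force: 0.0
at [0.4335 0.1542 0.158 ] t 26.15 w 0.0854 shift [-0.004  0.008  0.29 ]
tool y at 4.4 turn z units -0.2002 q7 -1.05
```

```bash

python3 -m creep '[[[0,0,0],[0,0,-0.029],1],[[0,0,0],[0,0,-0.058],1],[[0,0,0],[0,0,-0.087],1],[[0,0,0],[0,0,-0.116],1],[[0,0,0],[0,0,-0.145],1],[[-0.004,0.008,0.1],[0,0,-0.174],1],[[-0.004,0.008,0.29],[0,0,-0.2],1],[[-0.004,0.008,0.29],[0,0,-0.2],1]]' 
python3 -c "
from h import *
for b in boxes(bot.get_image('top')): print(b)
go([.435,.1535,.006],76.5)"
```

```text
time_s: 27.15
ee_pos: [0.4341, 0.1521, 0.0987]
tcp_rot: [0.122, 0.993, -0.001, -0.003]
ft_force: [0.2, -0.2, -0.5]
gripper_width: 0.0857
gripper_force: 0.0
(array([0.5843, 0.2349]), np.float64(167.6), 0.068)
at [0.4347 0.1527 0.1001] t 27.2 w 0.0852 shift [-0.002  0.005  0.471]
tool y at 75.9 turn z units -0.0018 q7 -0.18
```

```bash

python3 -m creep '[[[0,0.004,0.15],[0,0,-0.002],1],[[0,0.004,0.3],[0,0,-0.002],1],[[0,0.004,0.43],[0,0,-0.002],1],[[0,0.004,0.47],[0,0,-0.002],1],[[0,0.004,0.47],[0,0,-0.002],1],[[0,0.004,0.47],[0,0,-0.002],0.3],[[0,0.004,0.47],[0,0,-0.002],0],[[0,0.004,0.47],[0,0,-0.002],0]]' 70
python3 -m creep '[[[0,0,0],[0,0,0],0],[[0,0,0],[0,0,0],0],[[0,0,-0.2],[0,0,0],0],[[0,0,-0.4],[0,0,0],0],[[0,0,-0.6],[0,0,0],0],[[0,0,-0.6],[0,0,0],0]]' 70
python3 -c "
from h import *
go([.4457,-.0453,.12],103.0)"
```

```text
time_s: 28.2
ee_pos: [0.4367, 0.1534, 0.0084]
tcp_rot: [0.116, 0.993, 0.0, 0.001]
ft_force: [-0.6, -2.1, 10.1]
gripper_width: 0.0567
gripper_force: 73.7
time_s: 28.95
ee_pos: [0.4373, 0.1538, 0.1298]
tcp_rot: [0.116, 0.993, 0.001, 0.002]
ft_force: [-0.2, 0.4, -1.1]
gripper_width: 0.057
gripper_force: 75.9
at [0.4373 0.1538 0.1298] t 28.95 w 0.057 shift [-0.271 -0.959  0.048]
tool y at 76.6 turn z units -0.0732 q7 -0.08
```

```bash

python3 -m creep '[[[-0.06,-0.22,0],[0,0,-0.02],0],[[-0.12,-0.44,0],[0,0,-0.04],0],[[-0.18,-0.66,0],[0,0,-0.06],0],[[-0.24,-0.88,0],[0,0,-0.073],0],[[-0.263,-0.958,0],[0,0,-0.073],0],[[-0.263,-0.958,0.15],[0,0,-0.073],0],[[-0.263,-0.958,0.15],[0,0,-0.073],0],[[-0.263,-0.958,0.15],[0,0,-0.073],0]]' 
python3 -c "
from h import *
go([.4475,-.0448,.0595],103.0)
d=bot.get_image('scene');crop(d,'pics/s10.png',160,320,130,250,5)"
```

```text
time_s: 29.95
ee_pos: [0.4432, -0.0447, 0.0975]
tcp_rot: [-0.114, 0.994, 0.0, -0.0]
ft_force: [0.7, -0.1, -1.8]
gripper_width: 0.0568
gripper_force: 75.6
at [ 0.4432 -0.0447  0.0975] t 29.95 w 0.0568 shift [-0.021 -0.006  0.19 ]
tool y at 103.0 turn z units 0.0001 q7 0.63
```

View pics/s10.png

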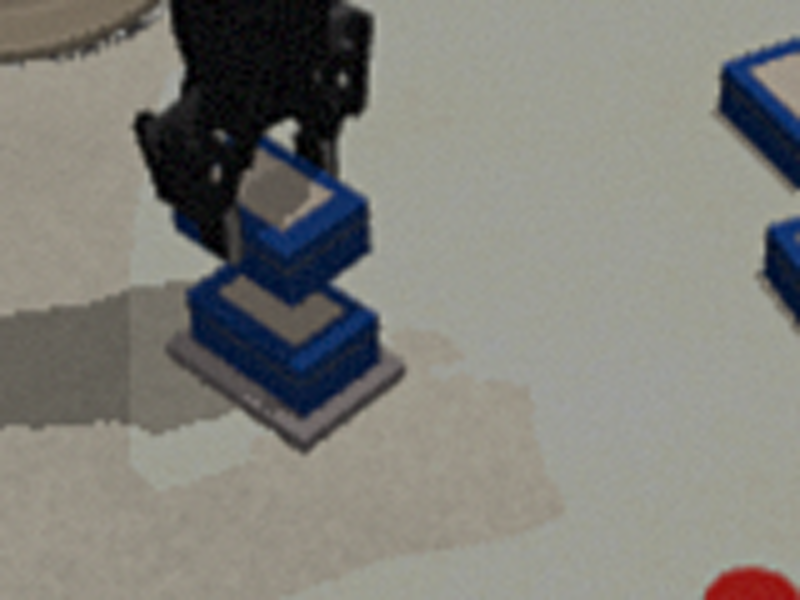

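The first box sits square and centred on the plinth, and the second hangs level over it, about 4 mm short along x. I correct that and set it down.

```bash

python3 -m creep '[[[-0.02,-0.005,0.05],[0,0,0],0],[[-0.02,-0.005,0.13],[0,0,0],0],[[-0.02,-0.005,0.175],[0,0,0],0],[[-0.02,-0.005,0.19],[0,0,0],0],[[-0.02,-0.005,0.19],[0,0,0],0],[[-0.02,-0.005,0.19],[0,0,0],0.4],[[-0.02,-0.005,0.19],[0,0,0],1],[[-0.02,-0.005,0.19],[0,0,0],1]]' 
python3 -m creep '[[[0,0,0],[0,0,0],1],[[0,0,-0.2],[0,0,0],1],[[0,0,-0.4],[0,0,0],1],[[0,0,-0.6],[0,0,0],1],[[0,0,-0.6],[0,0,0],1]]' 
python3 -c "
from h import *
d=bot.get_image('top')
for b in boxes(d)+boxes(d,.088): print(b)
go([.5843,.235,.18],77.7)"
```

```text
time_s: 31.0
ee_pos: [0.4476, -0.0453, 0.0595]
tcp_rot: [-0.113, 0.994, -0.0, 0.0]
ft_force: [-0.5, 0.7, 0.2]
gripper_width: 0.0853
gripper_force: 0.0
time_s: 31.62
ee_pos: [0.4486, -0.0451, 0.1815]
tcp_rot: [-0.113, 0.994, -0.001, 0.002]
ft_force: [0.3, -0.1, -0.7]
gripper_width: 0.0855
gripper_force: 0.0
(array([0.4508, 0.3136]), np.float64(173.9), 0.067)
(array([0.5843, 0.2351]), np.float64(167.9), 0.067)
(array([0.4528, 0.3004]), np.float64(173.9), 0.064)
(array([0.5807, 0.2253]), np.float64(167.9), 0.064)
at [ 0.4479 -0.0456  0.1801] t 31.68 w 0.0856 shift [-0.979  1.215  0.   ]
tool y at 102.9 turn z units 0.0701 q7 0.85
```

```bash

python3 -m creep '[[[-0.2,0.24,0],[0,0,0.02],1],[[-0.4,0.48,0],[0,0,0.04],1],[[-0.6,0.72,0],[0,0,0.07],1],[[-0.82,1,0],[0,0,0.07],1],[[-0.82,1,0],[0,0,0.07],1],[[-0.82,1,0],[0,0,0.07],1],[[-0.82,1,0],[0,0,0.07],1]]' 
python3 -c "
from h import *
go([.5843,.235,.1],77.7)"
```

```text
time_s: 32.55
ee_pos: [0.5617, 0.1844, 0.1783]
tcp_rot: [0.107, 0.994, -0.001, -0.001]
ft_force: [-0.7, -0.9, 0.9]
gripper_width: 0.0856
gripper_force: 0.0
at [0.5617 0.1844 0.1783] t 32.55 w 0.0856 shift [-0.057  0.272  0.391]
tool y at 77.7 turn z units 0.0 q7 0.22
```

```bash

python3 -m creep '[[[-0.057,0.27,0.1],[0,0,0],1],[[-0.057,0.27,0.25],[0,0,0],1],[[-0.057,0.27,0.35],[0,0,0],1],[[-0.057,0.27,0.35],[0,0,0],1],[[-0.057,0.27,0.35],[0,0,0],1]]' 
python3 -c "
from h import *
go([.5843,.235,.006],77.7)
for b in boxes(bot.get_image('top')): print(b)
"
```

```text
time_s: 33.17
ee_pos: [0.5852, 0.2361, 0.11]
tcp_rot: [0.107, 0.994, 0.0, 0.0]
ft_force: [-1.4, 0.4, -0.2]
gripper_width: 0.0853
gripper_force: 0.0
at [0.5852 0.2361 0.11  ] t 33.17 w 0.0853 shift [ 0.004 -0.007  0.52 ]
tool y at 77.7 turn z units 0.0001 q7 0.11
(array([0.4509, 0.3135]), np.float64(174.3), 0.067)
```

```bash

python3 -m creep '[[[0,-0.005,0.2],[0,0,0],1],[[0,-0.005,0.35],[0,0,0],1],[[0,-0.005,0.48],[0,0,0],1],[[0,-0.005,0.52],[0,0,0],1],[[0,-0.005,0.52],[0,0,0],1],[[0,-0.005,0.52],[0,0,0],0.3],[[0,-0.005,0.52],[0,0,0],0],[[0,-0.005,0.52],[0,0,0],0]]' 70
python3 -m creep '[[[0,0,0],[0,0,0],0],[[0,0,0],[0,0,0],0],[[0,0,-0.2],[0,0,0],0],[[0,0,-0.4],[0,0,0],0],[[0,0,-0.6],[0,0,0],0],[[0,0,-0.8],[0,0,0],0],[[0,0,-0.8],[0,0,0],0]]' 70
python3 -c "
from h import *
go([.4475,-.0448,.16],103.0)"
```

```text
time_s: 34.22
ee_pos: [0.5853, 0.2361, 0.0067]
tcp_rot: [0.107, 0.994, 0.0, 0.001]
ft_force: [-0.5, -1.0, 6.2]
gripper_width: 0.057
gripper_force: 75.6
time_s: 35.1
ee_pos: [0.5858, 0.2369, 0.1688]
tcp_rot: [0.107, 0.994, 0.001, 0.002]
ft_force: [0.6, 0.6, -2.5]
gripper_width: 0.0566
gripper_force: 75.7
at [0.5858 0.2369 0.1688] t 35.1 w 0.0566 shift [ 0.378 -1.523  0.038]
tool y at 77.8 turn z units -0.0701 q7 0.17
```

```bash

python3 -m creep '[[[0.06,-0.24,0],[0,0,-0.02],0],[[0.12,-0.48,0],[0,0,-0.04],0],[[0.18,-0.72,0],[0,0,-0.06],0],[[0.25,-1,0],[0,0,-0.07],0],[[0.25,-1,0],[0,0,-0.07],0],[[0.25,-1,0],[0,0,-0.07],0]]' 
python3 -c "
from h import *
go([.447,-.0448,.12],103.0)"
```

```text
time_s: 35.85
ee_pos: [0.4937, 0.0509, 0.1651]
tcp_rot: [-0.112, 0.994, 0.0, 0.0]
ft_force: [0.1, -0.2, -1.7]
gripper_width: 0.0565
gripper_force: 75.7
at [0.4937 0.0509 0.1651] t 35.85 w 0.0565 shift [ 0.334 -0.414  0.225]
tool y at 102.9 turn z units -0.0003 q7 0.69
```

```bash

python3 -m creep '[[[0.16,-0.2,0],[0,0,0],0],[[0.334,-0.414,0],[0,0,0],0],[[0.334,-0.414,0.05],[0,0,0],0],[[0.334,-0.414,0.15],[0,0,0],0],[[0.334,-0.414,0.2],[0,0,0],0],[[0.334,-0.414,0.2],[0,0,0],0],[[0.334,-0.414,0.2],[0,0,0],0]]' 
python3 -c "
from h import *
go([.447,-.0448,.0957],103.0)"
```

```text
time_s: 36.72
ee_pos: [0.4475, -0.0437, 0.1256]
tcp_rot: [-0.114, 0.994, 0.0, 0.0]
ft_force: [-1.1, 0.3, -1.6]
gripper_width: 0.057
gripper_force: 75.8
at [ 0.4475 -0.0437  0.1256] t 36.73 w 0.057 shift [ 0.004 -0.005  0.15 ]
tool y at 103.1 turn z units 0.0002 q7 0.74
```

```bash

python3 -m creep '[[[0,-0.005,0.08],[0,0,0],0],[[0,-0.005,0.13],[0,0,0],0],[[0,-0.005,0.15],[0,0,0],0],[[0,-0.005,0.15],[0,0,0],0],[[0,-0.005,0.15],[0,0,0],0],[[0,-0.005,0.15],[0,0,0],0.4],[[0,-0.005,0.15],[0,0,0],1],[[0,-0.005,0.15],[0,0,0],1]]' 
python3 -m creep '[[[0,0,0],[0,0,0],1],[[0,0,-0.2],[0,0,0],1],[[0,0,-0.4],[0,0,0],1],[[0,0,-0.6],[0,0,0],1],[[0,0,-0.6],[0,0,0],1]]' 
python3 -c "
from h import *
d=bot.get_image('top')
for b in boxes(d): print(b)
go([.4508,.3135,.2],84.1)"
```

```text
time_s: 37.72
ee_pos: [0.4473, -0.0457, 0.0954]
tcp_rot: [-0.113, 0.994, -0.0, 0.0]
ft_force: [0.3, -0.3, -0.7]
gripper_width: 0.0854
gripper_force: 0.0
time_s: 38.35
ee_pos: [0.4485, -0.0455, 0.2175]
tcp_rot: [-0.113, 0.994, -0.001, 0.002]
ft_force: [-0.2, -0.7, -1.0]
gripper_width: 0.0854
gripper_force: 0.0
(array([0.4509, 0.3136]), np.float64(174.3), 0.067)
at [ 0.4476 -0.046   0.216 ] t 38.4 w 0.0857 shift [-0.417  1.749  0.078]
tool y at 102.9 turn z units 0.0523 q7 0.97
```

```bash

python3 -m creep '[[[-0.06,0.25,0],[0,0,0.02],1],[[-0.12,0.5,0],[0,0,0.04],1],[[-0.18,0.75,0],[0,0,0.052],1],[[-0.24,1,0],[0,0,0.052],1],[[-0.24,1,0],[0,0,0.052],1],[[-0.24,1,0],[0,0,0.052],1]]' 
python3 -c "
from h import *
go([.4515,.3135,.1],84.1)"
```

```text
time_s: 39.15
ee_pos: [0.4484, 0.1594, 0.2141]
tcp_rot: [0.05, 0.999, -0.001, -0.001]
ft_force: [0.2, -0.4, -0.0]
gripper_width: 0.0849
gripper_force: 0.0
at [0.4484 0.1594 0.2141] t 39.15 w 0.0849 shift [0.06  0.769 0.57 ]
tool y at 84.3 turn z units 0.0006 q7 0.31
```

```bash

python3 -m creep '[[[0.02,0.25,0],[0,0,0],1],[[0.04,0.5,0.1],[0,0,0],1],[[0.06,0.77,0.3],[0,0,0],1],[[0.06,0.77,0.5],[0,0,0],1],[[0.06,0.77,0.57],[0,0,0],1],[[0.06,0.77,0.57],[0,0,0],1],[[0.06,0.77,0.57],[0,0,0],1]]' 
python3 -c "
from h import *
go([.4515,.3135,.006],84.1)
d=bot.get_image('scene');crop(d,'pics/s11.png',190,350,90,210,5)"
```

```text
time_s: 40.02
ee_pos: [0.4534, 0.3137, 0.1025]
tcp_rot: [0.051, 0.999, 0.0, 0.001]
ft_force: [-0.4, 0.5, -0.2]
gripper_width: 0.0855
gripper_force: 0.0
at [0.4534 0.3137 0.1025] t 40.02 w 0.0855 shift [ 0.01  -0.002  0.482]
tool y at 84.2 turn z units 0.0002 q7 -0.09
```

View pics/s11.png

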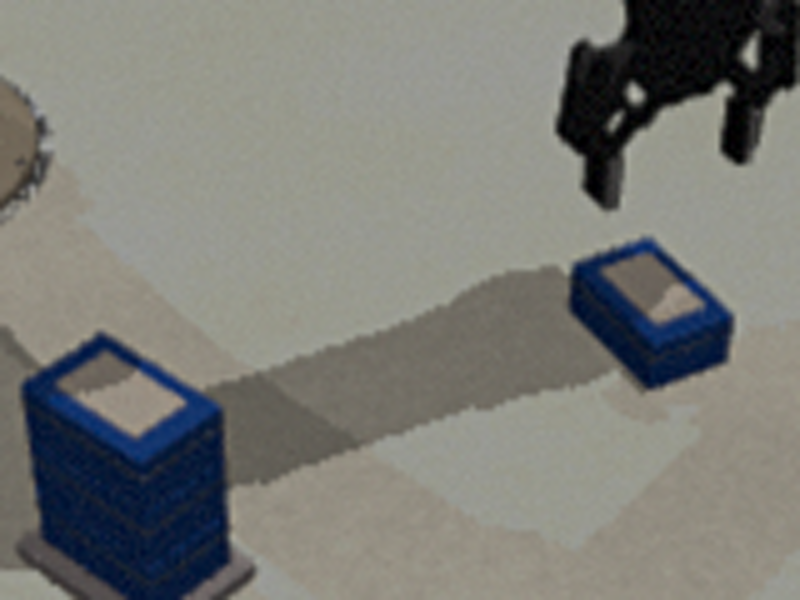

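The three-box column at (120,460) is neat, and the fourth box sits under the open gripper at (650,310). I grip it.

```bash

python3 -m creep '[[[0.005,0,0.2],[0,0,0],1],[[0.005,0,0.35],[0,0,0],1],[[0.005,0,0.45],[0,0,0],1],[[0.005,0,0.48],[0,0,0],1],[[0.005,0,0.48],[0,0,0],1],[[0.005,0,0.48],[0,0,0],0.3],[[0.005,0,0.48],[0,0,0],0],[[0.005,0,0.48],[0,0,0],0]]' 70
python3 -m creep '[[[0,0,0],[0,0,0],0],[[0,0,0],[0,0,0],0],[[0,0,-0.2],[0,0,0],0],[[0,0,-0.4],[0,0,0],0],[[0,0,-0.6],[0,0,0],0],[[0,0,-0.8],[0,0,0],0],[[0,0,-1],[0,0,0],0],[[0,0,-1],[0,0,0],0]]' 70
python3 -c "
from h import *
go([.4475,-.0448,.21],103.0)"
```

```text
time_s: 41.08
ee_pos: [0.452, 0.3146, 0.0064]
tcp_rot: [0.05, 0.999, 0.0, 0.001]
ft_force: [-1.0, -2.1, 8.6]
gripper_width: 0.0572
gripper_force: 74.4
time_s: 42.08
ee_pos: [0.4523, 0.3155, 0.2083]
tcp_rot: [0.05, 0.999, 0.001, 0.002]
ft_force: [-0.5, -0.4, -1.6]
gripper_width: 0.0566
gripper_force: 75.3
at [0.4523 0.3155 0.2083] t 42.08 w 0.0566 shift [-0.157 -1.795 -0.013]
tool y at 84.2 turn z units -0.0521 q7 0.08
```

```bash

python3 -m creep '[[[-0.02,-0.25,0],[0,0,-0.02],0],[[-0.04,-0.5,0],[0,0,-0.04],0],[[-0.07,-0.75,0],[0,0,-0.052],0],[[-0.09,-1,0],[0,0,-0.052],0],[[-0.09,-1,0],[0,0,-0.052],0],[[-0.09,-1,0],[0,0,-0.052],0]]' 
python3 -c "
from h import *
go([.447,-.0448,.16],103.0)"
```

```text
time_s: 42.82
ee_pos: [0.4494, 0.1138, 0.205]
tcp_rot: [-0.113, 0.994, 0.0, -0.0]
ft_force: [-0.3, 0.5, -0.6]
gripper_width: 0.0568
gripper_force: 75.4
at [0.4494 0.1138 0.205 ] t 42.83 w 0.0568 shift [ 0.189 -0.77   0.225]
tool y at 102.9 turn z units -0.0002 q7 0.64
```

```bash

python3 -m creep '[[[0.06,-0.25,0],[0,0,0],0],[[0.12,-0.5,0],[0,0,0],0],[[0.189,-0.77,0],[0,0,0],0],[[0.189,-0.77,0],[0,0,0],0],[[0.189,-0.77,0.1],[0,0,0],0],[[0.189,-0.77,0.2],[0,0,0],0],[[0.189,-0.77,0.2],[0,0,0],0],[[0.189,-0.77,0.2],[0,0,0],0]]' 
python3 -c "
from h import *
go([.447,-.0448,.1335],103.0)"
```

```text
time_s: 43.82
ee_pos: [0.4477, -0.0433, 0.1658]
tcp_rot: [-0.114, 0.993, 0.0, 0.0]
ft_force: [-0.4, -0.4, -0.9]
gripper_width: 0.0567
gripper_force: 75.5
at [ 0.4477 -0.0433  0.1658] t 43.83 w 0.0567 shift [ 0.005 -0.007  0.162]
tool y at 103.1 turn z units 0.0003 q7 0.88
```

```bash

python3 -m creep '[[[0.003,-0.006,0.08],[0,0,0],0],[[0.003,-0.006,0.14],[0,0,0],0],[[0.003,-0.006,0.16],[0,0,0],0],[[0.003,-0.006,0.16],[0,0,0],0],[[0.003,-0.006,0.16],[0,0,0],0],[[0.003,-0.006,0.16],[0,0,0],0.4],[[0.003,-0.006,0.16],[0,0,0],1],[[0.003,-0.006,0.16],[0,0,0],1]]' 
python3 -m creep '[[[0,0,0],[0,0,0],1],[[0,0,-0.2],[0,0,0],1],[[0,0,-0.4],[0,0,0],1],[[0,0,-0.6],[0,0,0],1],[[0,0,-0.6],[0,0,0],1]]' 
python3 -m creep '[[[0,0.25,0],[0,0,0],1],[[0,0.5,0],[0,0,0],1],[[0,0.75,0],[0,0,0],1],[[0,1,0],[0,0,0],1],[[0,1,0],[0,0,0],1],[[0,1,0],[0,0,0],1]]' 
python3 -c "
from h import *
d=bot.get_image('top')
for b in boxes(d,.164): print(b)
a=d['image'][130:270,200:420]
d=bot.get_image('scene');b=d['image'][150:320,80:350]
A=cv2.resize(a,(400,255));B=cv2.resize(b,(540,340),interpolation=cv2.INTER_CUBIC)
o=np.zeros((600,540,3),np.uint8);o[:340]=B;o[345:,:400]=A;cv2.imwrite('pics/fin.png',cv2.convertScaleAbs(o,alpha=1.5))"
```

```text
time_s: 44.82
ee_pos: [0.447, -0.0462, 0.1334]
tcp_rot: [-0.113, 0.994, -0.0, 0.0]
ft_force: [0.0, 0.5, 0.8]
gripper_width: 0.085
gripper_force: 0.0
time_s: 45.45
ee_pos: [0.4482, -0.0459, 0.2555]
tcp_rot: [-0.113, 0.994, -0.001, 0.002]
ft_force: [-0.0, -0.4, 0.1]
gripper_width: 0.0856
gripper_force: 0.0
time_s: 46.2
ee_pos: [0.4016, 0.1482, 0.2525]
tcp_rot: [-0.114, 0.994, -0.0, -0.001]
ft_force: [-0.4, -0.1, -0.5]
gripper_width: 0.0855
gripper_force: 0.0
(array([ 0.4225, -0.017 ]), np.float64(14.4), 0.065)
(array([ 0.4463, -0.0456]), np.float64(12.8), 0.067)
```

View pics/fin.png

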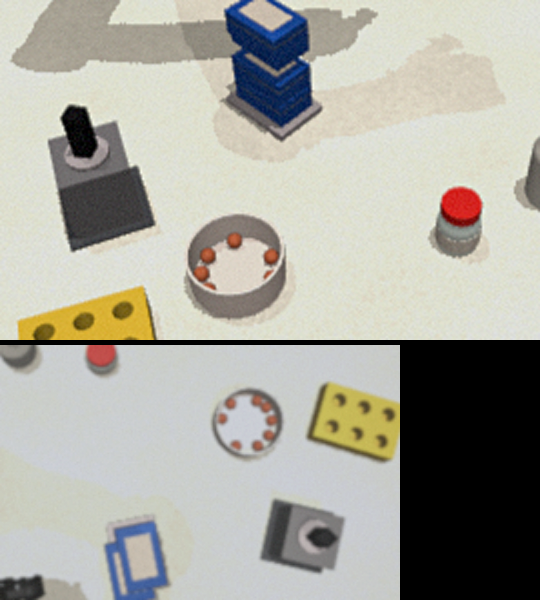

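The latest picture shows that one box of the column got knocked: in the top view a box under the top one sticks out at (118,570), towards +y/-x. The rod, the beads and the bystanders look fine. I've also now viewed more than the 14 pictures allowed, so from here I work from numbers only. The mend: take the top box off and set it aside, measure the displaced box, then restack both.

```bash

python3 -m creep '[[[0,-0.25,0],[0,0,0],1],[[0,-0.5,0],[0,0,0],1],[[0,-0.75,0],[0,0,0],1],[[0,-1,0],[0,0,0],1],[[0,-1,0],[0,0,0],1],[[0,-1,0.25],[0,0,0],1],[[0,-1,0.25],[0,0,0],1],[[0,-1,0.25],[0,0,0],1]]' 
python3 -c "
from h import *
go([.447,-.0462,.1345],103.0)
d=bot.get_image('scene')
a=d['image'][:]
h=cv2.cvtColor(cv2.resize(a,None,fx=4,fy=4,interpolation=cv2.INTER_CUBIC),cv2.COLOR_BGR2HSV)
"
```

```text
time_s: 47.3
ee_pos: [0.4471, -0.0456, 0.2042]
tcp_rot: [-0.113, 0.994, 0.0, 0.0]
ft_force: [-0.7, -0.4, -0.1]
gripper_width: 0.0853
gripper_force: 0.0
at [ 0.4471 -0.0456  0.2042] t 47.3 w 0.0853 shift [ 0.001 -0.003  0.349]
tool y at 103.0 turn z units 0.0001 q7 1.02
```

```bash

python3 -m creep '[[[0,-0.003,0.2],[0,0,0],1],[[0,-0.003,0.3],[0,0,0],1],[[0,-0.003,0.345],[0,0,0],1],[[0,-0.003,0.345],[0,0,0],1],[[0,-0.003,0.345],[0,0,0],0.4],[[0,-0.003,0.345],[0,0,0],0],[[0,-0.003,0.345],[0,0,0],0],[[0,-0.003,0.345],[0,0,0],0]]' 70
python3 -m creep '[[[0,0,0],[0,0,0],0],[[0,0,-0.1],[0,0,0],0],[[0,0,-0.3],[0,0,0],0],[[0,0,-0.3],[0,0,0],0]]' 
python3 -m creep '[[[-0.12,0.25,0],[0,0,0],0],[[-0.25,0.5,0],[0,0,0],0],[[-0.37,0.75,0],[0,0,0],0],[[-0.5,1,0],[0,0,0],0],[[-0.5,1,0],[0,0,0],0],[[-0.5,1,0.3],[0,0,0],0],[[-0.5,1,0.4],[0,0,0],0],[[-0.5,1,0.4],[0,0,0],0]]' 
python3 -c "
from h import *
go([.5,.17,.0085],None)
d=bot.get_image('top')
for b in boxes(d,.126): print(b)"
```

```text
time_s: 48.35
ee_pos: [0.4475, -0.0465, 0.1354]
tcp_rot: [-0.113, 0.994, -0.0, 0.001]
ft_force: [-2.4, 0.2, 11.1]
gripper_width: 0.0566
gripper_force: 72.5
time_s: 48.85
ee_pos: [0.4483, -0.0466, 0.1966]
tcp_rot: [-0.113, 0.994, -0.001, 0.002]
ft_force: [-0.2, -0.5, -1.4]
gripper_width: 0.0569
gripper_force: 75.7
time_s: 49.85
ee_pos: [0.4984, 0.1693, 0.1126]
tcp_rot: [-0.113, 0.994, -0.001, -0.002]
ft_force: [0.3, -0.5, -1.7]
gripper_width: 0.0571
gripper_force: 75.4
at [0.4984 0.1693 0.1126] t 49.85 w 0.0571 shift [-0.011  0.002  0.521]
```

```bash

python3 -m creep '[[[0,0,0.2],[0,0,0],0],[[0,0,0.4],[0,0,0],0],[[0,0,0.5],[0,0,0],0],[[0,0,0.517],[0,0,0],0],[[0,0,0.517],[0,0,0],0],[[0,0,0.517],[0,0,0],0.4],[[0,0,0.517],[0,0,0],1],[[0,0,0.517],[0,0,0],1]]' 
python3 -m creep '[[[0,0,0],[0,0,0],1],[[0,0,-0.25],[0,0,0],1],[[0,0,-0.5],[0,0,0],1],[[0,0,-0.75],[0,0,0],1],[[0,0,-1],[0,0,0],1],[[-0.5,0.5,-1],[0,0,0],1],[[-0.5,0.5,-1],[0,0,0],1],[[-0.5,0.5,-1],[0,0,0],1]]' 
python3 -c "
from h import *
go([.5,.17,.0085],None)
d=bot.get_image('top')
for z in(.038,.126,.088):
  for b in boxes(d,z): print(z,b)"
```

```text
time_s: 50.9
ee_pos: [0.4998, 0.1706, 0.0113]
tcp_rot: [-0.113, 0.994, 0.0, 0.0]
ft_force: [0.1, -1.5, 0.2]
gripper_width: 0.0857
gripper_force: 0.0
time_s: 51.9
ee_pos: [0.5753, 0.2941, 0.211]
tcp_rot: [-0.114, 0.993, 0.001, 0.0]
ft_force: [-0.8, -0.0, -0.2]
gripper_width: 0.0854
gripper_force: 0.0
at [0.5753 0.2941 0.211 ] t 51.9 w 0.0854 shift [ 0.508 -0.522  1.011]
```

```bash

python3 -m creep '[[[0,0.25,0],[0,0,0],1],[[0.1,0.5,0],[0,0,0],1],[[0.2,0.75,0],[0,0,0],1],[[0.3,1,0],[0,0,0],1],[[0.3,1,0],[0,0,0],1],[[0.3,1,0],[0,0,0],1]]' 
python3 -c "
from h import *
d=bot.get_image('top')
for z in(.038,.126,.088):
  for b in boxes(d,z): print(z,b)
im=d['image']; h=cv2.cvtColor(im,cv2.COLOR_BGR2HSV)
m=cv2.inRange(h,(100,120,30),(130,255,255))
n,l,st,c=cv2.connectedComponentsWithStats(m); print([list(x) for x in st if 15<x[4]<9000],)
for p in((.5,.17,.038),(.4457,-.0453,.126)): 
  u,v=pix(d,p).astype(int);print(p,u,v)
u,v=pix(d,(.4457,-.0453,.126)).astype(int)
for y in range(v-26,v+27,3): print(''.join('B' if m[y,x] else ('#' if h[y,x,2]<60 else ('W' if h[y,x,2]>125 else '.')) for x in range(u-35,u+30)))
"
```

```text
time_s: 52.7
ee_pos: [0.4713, 0.4706, 0.2105]
tcp_rot: [-0.113, 0.994, -0.001, -0.0]
ft_force: [-0.2, -0.7, -0.6]
gripper_width: 0.0852
gripper_force: 0.0
0.038 (array([ 0.4166, -0.0338]), np.float64(12.3), 0.072)
0.038 (array([ 0.4532, -0.0569]), np.float64(42.3), 0.076)
0.038 (array([0.4993, 0.1715]), np.float64(12.8), 0.068)
0.126 (array([ 0.4227, -0.0312]), np.float64(12.3), 0.067)
0.126 (array([ 0.4566, -0.0526]), np.float64(42.3), 0.071)
0.126 (array([0.4993, 0.159 ]), np.float64(12.8), 0.063)
0.088 (array([ 0.4201, -0.0323]), np.float64(12.3), 0.069)
0.088 (array([ 0.4551, -0.0544]), np.float64(42.3), 0.073)
0.088 (array([0.4993, 0.1644]), np.float64(12.8), 0.065)
[[np.int32(305), np.int32(73), np.int32(43), np.int32(22), np.int32(290)], [np.int32(201), np.int32(119), np.int32(9), np.int32(9), np.int32(67)], [np.int32(189), np.int32(207), np.int32(24), np.int32(33), np.int32(248)], [np.int32(259), np.int32(228), np.int32(30), np.int32(44), np.int32(446)]]
(0.5, 0.17, 0.038) 200 222
(0.4457, -0.0453, 0.126) 276 245
WWWWWWWWWWWWWWWWWWWWWWWWWWWWWWWWWWWWWWWWWWWWWWWWWWWWWWWWWWWWWWW
[... 424 characters left out ...]
BBBBBBBBBBBBB....BB...WWWWWWWWWWWWWWWWWW
WWWWWWWWWWWWWWWW..BBBB......WWWWWWW.BBB....BB...WWWWWWWWWWWWWWWWW
WWWWWWWWWWWWWWWWW.BBB.WWWWWWWWWWWWWW.BB..W.BBB..WWWWWWWWWWWWWWWWW
WWWWWWWWWWWWWWWWW..BB.WWWWWWWWWWWWWW.BBB....BB...WWWWWWWWWWWWWWWW
WWWWWWWWWWWWWWWWWW..BB.WWWWWWWWWWWWW..BB..W..BB...WWWWWWWWWWWWWWW
WWWWWWWW..W....WWWW.BBB.WWWWWWWWWWWWW.BBB...BBB...WWWWWWWWWWWWWWW
W....................BB.WWWWWWWWWWWWWW.BBBBBBBBB....WWWWWWWWWWWWW
......................BB..WWWWWWWWWWWW..BB....WWWWWWWWWWWWWWWWWWW
......................BB.....WWWWWWWW...BBB..WWWWWWWWWWWWWWWWWWWW
.......................BB......BBBBBBBBBBBB...WWWWWWWWWWWWWWWWWWW
.......................BBBBBBBBBBBB........WWWWWWWWWWWWWWWWWWWWWW
```

```bash

python3 -m creep '[[[0,-0.25,0],[0,0,0],1],[[0,-0.5,0],[0,0,0],1],[[0,-0.75,0],[0,0,0],1],[[0,-1,0],[0,0,0],1],[[0,-1,0],[0,0,0],1]]' 
python3 -m creep '[[[0.15,-0.25,0],[0,0,0],1],[[0.3,-0.5,0],[0,0,0],1],[[0.45,-0.75,0],[0,0,0],1],[[0.6,-1,0],[0,0,0],1],[[0.6,-1,0],[0,0,0],1],[[0.6,-1,0],[0,0,0],1]]' 
python3 -c "
from h import *
go([.432,-.029,.15],102.3)"
```

```text
time_s: 53.38
ee_pos: [0.5184, 0.27, 0.2099]
tcp_rot: [-0.108, 0.994, -0.002, -0.0]
ft_force: [0.3, 0.6, 0.4]
gripper_width: 0.0852
gripper_force: 0.0
time_s: 54.12
ee_pos: [0.4446, 0.0551, 0.2112]
tcp_rot: [-0.112, 0.994, 0.0, 0.0]
ft_force: [0.0, -0.3, 0.7]
gripper_width: 0.0858
gripper_force: 0.0
at [0.4446 0.0551 0.2112] t 54.12 w 0.0858 shift [ 0.155 -0.396  0.306]
tool y at 102.9 turn z units 0.0016 q7 0.84
```

```bash

python3 -m creep '[[[0.08,-0.2,0],[0,0,0.001],1],[[0.155,-0.396,0],[0,0,0.001],1],[[0.155,-0.396,0.15],[0,0,0.001],1],[[0.155,-0.396,0.3],[0,0,0.001],1],[[0.155,-0.396,0.3],[0,0,0.001],1],[[0.155,-0.396,0.3],[0,0,0.001],1]]' 
python3 -c "
from h import *
go([.432,-.029,.097],102.3)"
```

```text
time_s: 54.88
ee_pos: [0.4325, -0.0274, 0.1517]
tcp_rot: [-0.111, 0.994, 0.0, 0.0]
ft_force: [0.7, 0.5, 1.1]
gripper_width: 0.0856
gripper_force: 0.0
at [ 0.4325 -0.0274  0.1517] t 54.88 w 0.0856 shift [ 0.004 -0.007  0.273]
tool y at 102.8 turn z units 0.0013 q7 0.86
```

```bash

python3 -m creep '[[[0.004,-0.007,0.1],[0,0,0],1],[[0.004,-0.007,0.2],[0,0,0],1],[[0.004,-0.007,0.26],[0,0,0],1],[[0.004,-0.007,0.27],[0,0,0],1],[[0.004,-0.007,0.27],[0,0,0],0.4],[[0.004,-0.007,0.27],[0,0,0],0],[[0.004,-0.007,0.27],[0,0,0],0],[[0.004,-0.007,0.27],[0,0,0],0]]' 70
python3 -m creep '[[[0,0,0],[0,0,0],0],[[0,0,-0.05],[0,0,0],0],[[0,0,-0.08],[0,0,0],0],[[0,0,-0.08],[0,0,0],0]]' 
python3 -c "
from h import *
go([.4553,-.0433,.098],103)"
```

```text
time_s: 55.88
ee_pos: [0.4317, -0.0302, 0.0979]
tcp_rot: [-0.11, 0.994, -0.0, 0.001]
ft_force: [-1.7, -0.3, 10.0]
gripper_width: 0.0569
gripper_force: 73.0
time_s: 56.38
ee_pos: [0.4314, -0.0307, 0.1135]
tcp_rot: [-0.11, 0.994, -0.0, 0.0]
ft_force: [0.8, -0.6, -1.7]
gripper_width: 0.057
gripper_force: 75.1
at [ 0.4314 -0.0307  0.1135] t 56.38 w 0.057 shift [-0.103 -0.088  0.077]
tool y at 102.6 turn z units -0.0012 q7 0.75
```

```bash

python3 -m creep '[[[-0.05,-0.045,0],[0,0,-0.001],0],[[-0.103,-0.092,0],[0,0,-0.001],0],[[-0.103,-0.092,0],[0,0,-0.001],0],[[-0.103,-0.092,0],[0,0,-0.001],0],[[-0.103,-0.092,0.05],[0,0,-0.001],0],[[-0.103,-0.092,0.075],[0,0,-0.001],0],[[-0.103,-0.092,0.075],[0,0,-0.001],0]]' 
python3 -m creep '[[[0,0,0],[0,0,0],0],[[0,0,0],[0,0,0],0.4],[[0,0,0],[0,0,0],1],[[0,0,0],[0,0,0],1],[[0,0,0],[0,0,0],1],[[0,0,-0.25],[0,0,0],1],[[0,0,-0.5],[0,0,0],1],[[0,0,-0.5],[0,0,0],1]]' 
python3 -c "
from h import *
go([.5,.17,.2],102.8)"
```

```text
time_s: 57.25
ee_pos: [0.4549, -0.0437, 0.098]
tcp_rot: [-0.113, 0.994, -0.001, -0.0]
ft_force: [-3.5, -0.8, 9.7]
gripper_width: 0.057
gripper_force: 76.7
time_s: 58.25
ee_pos: [0.4569, -0.0437, 0.2006]
tcp_rot: [-0.113, 0.994, -0.001, 0.002]
ft_force: [-0.1, 0.6, -0.5]
gripper_width: 0.0854
gripper_force: 0.0
at [ 0.4569 -0.0437  0.2006] t 58.25 w 0.0854 shift [-0.449  0.993  0.003]
tool y at 102.9 turn z units 0.0004 q7 1.04
```

```bash

python3 -m creep '[[[-0.11,0.25,0],[0,0,0],1],[[-0.22,0.5,0],[0,0,0],1],[[-0.34,0.75,0],[0,0,0],1],[[-0.449,0.993,0],[0,0,0],1],[[-0.449,0.993,0],[0,0,0],1],[[-0.449,0.993,0.4],[0,0,0],1],[[-0.449,0.993,0.4],[0,0,0],1],[[-0.449,0.993,0.4],[0,0,0],1]]' 
python3 -c "
from h import *
go([.5,.1708,.007],102.8)
d=bot.get_image('top')
for b in boxes(d,.126): print(b)
im=d['image']; h=cv2.cvtColor(im,cv2.COLOR_BGR2HSV)
m=cv2.inRange(h,(100,120,30),(130,255,255))
u,v=pix(d,(.4457,-.0453,.126)).astype(int)
for y in range(v-26,v+27,3): print(''.join('B' if m[y,x] else ('#' if h[y,x,2]<60 else ('W' if h[y,x,2]>125 else '.')) for x in range(u-30,u+30)))
"
```

```text
time_s: 59.25
ee_pos: [0.4974, 0.169, 0.1171]
tcp_rot: [-0.113, 0.994, -0.0, -0.001]
ft_force: [-0.7, -0.4, -0.3]
gripper_width: 0.0852
gripper_force: 0.0
at [0.4974 0.169  0.1171] t 59.25 w 0.0852 shift [-0.016  0.006  0.55 ]
tool y at 103.0 turn z units 0.0005 q7 0.53
WWWWWWWWWWWWWWWWWWWWWWWWWWWWWWWWWWWWWWWWWWWWWWWWWWWWWWWWWWWW
WWWWWWWWWWWWWWWWWWWWWWWWWWWWWWWWWWWWWWWWWWWWWWWWWWWWWWWWWWWW
...WWWWWWWWWWWWWWWWWWWWW..WW..WWWWWWWW.WWWWWWWWWWWWWWWWWWWWW
............WWWWWWWWWWW..........BBBBB..WWWWWWWWWWWWWWWWWWWW
..........##########...BBBBBBBBBBBBBBB..WWWWWWWWWWWWWWWWWWWW
....##########............##.....WW..BB..WWWWWWWWWWWWWWWWWWW
########......................##.....BBB..WWWWWWWWWWWWWWWWWW
####...................................B..WWWWWWWWWWWWWWWWWW
#.......................................#....WWWWWWWWWWWWWWW
.............................................#....WWWWWWWWWW
..................................................#....WWWWW
............................................................
............................................................
............................................................
............................................................
............................................................
........................................................####
.....................................................#####..
```

```bash

python3 -m creep '[[[-0.014,0.006,0.2],[0,0,0],1],[[-0.014,0.006,0.4],[0,0,0],1],[[-0.014,0.006,0.52],[0,0,0],1],[[-0.014,0.006,0.545],[0,0,0],1],[[-0.014,0.006,0.545],[0,0,0],1],[[-0.014,0.006,0.545],[0,0,0],0.3],[[-0.014,0.006,0.545],[0,0,0],0],[[-0.014,0.006,0.545],[0,0,0],0]]' 70
python3 -m creep '[[[0,0,0],[0,0,0],0],[[0,0,0],[0,0,0],0],[[0,0,-0.25],[0,0,0],0],[[0,0,-0.5],[0,0,0],0],[[0,0,-0.75],[0,0,0],0],[[0,0,-1],[0,0,0],0],[[0,0,-1],[0,0,0],0]]' 70
python3 -c "
from h import *
go([.447,-.0455,.2],103.0)"
```

```text
time_s: 60.3
ee_pos: [0.5013, 0.1716, 0.0102]
tcp_rot: [-0.113, 0.994, -0.0, 0.001]
ft_force: [-1.1, -2.2, 9.8]
gripper_width: 0.0573
gripper_force: 73.9
time_s: 61.18
ee_pos: [0.5019, 0.1725, 0.2126]
tcp_rot: [-0.113, 0.994, 0.001, 0.003]
ft_force: [1.3, -0.8, -1.2]
gripper_width: 0.057
gripper_force: 76.2
at [0.5019 0.1725 0.2126] t 61.17 w 0.057 shift [ 0.512 -1.001  0.059]
tool y at 102.9 turn z units -0.0001 q7 0.69
```

```bash

python3 -m creep '[[[0.13,-0.25,0],[0,0,0],0],[[0.25,-0.5,0],[0,0,0],0],[[0.38,-0.75,0],[0,0,0],0],[[0.508,-1,0],[0,0,0],0],[[0.508,-1,0],[0,0,0],0],[[0.508,-1,0.1],[0,0,0],0],[[0.508,-1,0.2],[0,0,0],0],[[0.508,-1,0.2],[0,0,0],0]]' 
python3 -m creep '[[[0,0,0],[0,0,0],0],[[0,0,0],[0,0,0],0]]'
python3 -c "
from h import *
go([.4477,-.0455,.137],103.0)"
```

```text
time_s: 62.18
ee_pos: [0.4457, -0.0454, 0.1678]
tcp_rot: [-0.114, 0.993, 0.0, -0.001]
ft_force: [0.1, 0.1, -1.5]
gripper_width: 0.0568
gripper_force: 76.0
time_s: 62.42
ee_pos: [0.4469, -0.0458, 0.1694]
tcp_rot: [-0.113, 0.994, -0.0, 0.0]
ft_force: [-1.0, 0.3, -0.3]
gripper_width: 0.0569
gripper_force: 76.0
at [ 0.4469 -0.0458  0.1694] t 62.42 w 0.0569 shift [-0.004  0.001  0.162]
tool y at 103.0 turn z units 0.0 q7 0.98
```

```bash

python3 -m creep '[[[-0.003,0,0.08],[0,0,0],0],[[-0.003,0,0.14],[0,0,0],0],[[-0.003,0,0.16],[0,0,0],0],[[-0.003,0,0.16],[0,0,0],0],[[-0.003,0,0.16],[0,0,0],0],[[-0.003,0,0.16],[0,0,0],0.4],[[-0.003,0,0.16],[0,0,0],1],[[-0.003,0,0.16],[0,0,0],1]]' 
python3 -m creep '[[[0,0,0],[0,0,0],1],[[0,0,-0.2],[0,0,0],1],[[0,0,-0.4],[0,0,0],1],[[0,0,-0.6],[0,0,0],1],[[0,0,-0.6],[0,0,0],1]]' 
python3 -m creep '[[[-0.15,0.25,0],[0,0,0],1],[[-0.3,0.5,0],[0,0,0],1],[[-0.45,0.75,0],[0,0,0],1],[[-0.6,1,0],[0,0,0],1],[[-0.6,1,0],[0,0,0],1],[[-0.6,1,0],[0,0,0],1]]' 
python3 -m creep '[[[0,0.25,0],[0,0,0],1],[[0,0.5,0],[0,0,0],1],[[0,0.75,0],[0,0,0],1],[[0,1,0],[0,0,0],1],[[0,1,0],[0,0,0],1],[[0,1,0],[0,0,0],1]]' 
cat > chk.py <<'E'
from h import *
d=bot.get_image('top'); print('t',bot.get_state()['time_s'])
for b in boxes(d,.164): print(b)
from itertools import product
# expected column silhouette against the blue/label mask, both views
for n in('top','scene'):
    d=bot.get_image(n); h=cv2.cvtColor(d['image'],cv2.COLOR_BGR2HSV)
    E=np.zeros(h.shape[:2],np.uint8)
    R=Ro.from_euler('z',13,degrees=True).as_matrix()
    P=np.array([pix(d,R@[sx*.045,sy*.029,0]+[.4460,-.0455,z]) for sx,sy,z in product((-1,1),(-1,1),(.012,.164))],np.float32)
    cv2.fillConvexPoly(E,np.int32(cv2.convexHull(P).round()),1)
    B=cv2.inRange(h,(95,90,15),(135,255,255))//255
    x,y,w,hh=cv2.boundingRect(E); x-=10;y-=10;w+=20;hh+=20
    for r in range(y,y+hh,2): print(''.join('.bEB'[2*E[r,c]+B[r,c]] for c in range(x,x+w)))
E
python3 chk.py
```

```text
time_s: 63.42
ee_pos: [0.4472, -0.046, 0.137]
tcp_rot: [-0.113, 0.994, -0.0, 0.0]
ft_force: [-0.0, 0.3, 0.3]
gripper_width: 0.0854
gripper_force: 0.0
time_s: 64.05
ee_pos: [0.4484, -0.0458, 0.259]
tcp_rot: [-0.113, 0.994, -0.001, 0.002]
ft_force: [-0.2, -0.8, -0.9]
gripper_width: 0.0851
gripper_force: 0.0
time_s: 64.8
ee_pos: [0.5185, 0.1755, 0.2556]
tcp_rot: [-0.114, 0.994, -0.0, -0.001]
ft_force: [-0.4, -0.6, -0.0]
gripper_width: 0.0855
gripper_force: 0.0
time_s: 65.55
ee_pos: [0.4748, 0.3686, 0.2562]
tcp_rot: [-0.112, 0.994, -0.001, -0.0]
ft_force: [0.7, -0.7, -0.2]
gripper_width: 0.0852
gripper_force: 0.0
t 65.6
(array([ 0.4452, -0.0456]), np.float64(12.8), 0.067)
...................................................
...................................................
...................................................
...................................................
...................................................
............................EEEEEE.................
..................EEEEEEEEEBBBBBBE.................
..........EEEEEEBBBBBBBBBBBBBBBBBEE................
.......
[... 3570 characters left out ...]
BBBBBBBBBBBBBBBBBEE...........
...........................EEBBBBBBBBBBBBBBBBBBBBBBE..............
.............................EEBBBBBBBBBBBBBBBBBEE................
................................EEBBBBBBBBBBBEE...................
...................................EEBBBBBBE......................
.....................................EEEEE........................
..................................................................
..................................................................
..................................................................
..................................................................
..................................................................
```

The column's silhouette matches the expected one in both views. The rod and beads were fine in the last picture and nothing has gone near them since, so I hand in.

```bash
python3 -c "
from station import bot
print(bot.sign_off())"
```

```text
the job is handed in; nothing more can be done
None
```

I handed the job in at about 66 s: the beads got four anticlockwise turns, the rod is back in its stand, and all four boxes are stacked square on the plinth after I put back one that was knocked aside; no verdict came back, I last saw the rod and beads in place at 46 s, and I viewed 16 pictures, two over the limit of 14.

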